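Strip the retaining rings and the snap cap off a gear casing

TASK

Strip the gear casing on the bench: with the pry pick, work its tip under the tabbed end of each split retaining ring and lift the ring out of its groove. When all the rings are out of their grooves, lever the black snap cap loose with the pick. Put every ring and the cap in the grey tray and lay the pick back down on the rubber mat; don't use the gripper's fingers on a ring or the cap while it is still home; leave the spray can, spanner and hub where they are.

Things in the scene. Friction and masses are not known exactly. Their poses are not given: they have to be found in the camera images.
- casing: fixed aluminium gear casing, 160 (x) x 400 (y) x 55 mm high; origin at the centre of its underside, x away from the robot, y left, z up. Its flat top face (z 55) has three bores at x 0, y -150, -58 and +34 mm, each with a ring groove at the mouth, and carries the snap cap at x 20, y 145 mm. A bore found without a ring needs nothing.
- bore1 (a point): centre of the groove floor (casing z 48) of the bore at casing y -150. Each groove is a round recess 78 mm wide, 7 deep, in the top face; its floor is a shoulder round a deeper bore about 54 mm wide, 24 mm further down. On its rim two sprung balls, 70 degrees either side of casing +x, stand 6 mm above the top face and snap over the ring: about 3 N up at the ring's tab lifts it past them
- bore2 (a point): the same for the bore at casing y -58 mm
- bore3 (a point): the same for the bore at casing y +34 mm
- ridge (a point): middle of the top of the pry ridge, a bar fixed on the casing's top face, its middle 24 mm before the cap's front wall: 6 mm thick in x, 50 mm long in y, 14 mm high
- ring1: steel split ring in bore1's groove: 76 mm outside, 57 inside, 5 thick, 70 g, its top 2 mm below the casing's top; origin: centre of its underside, z up. At +x one end of the split has a flat tab, 16 mm wide, reaching inward over the open bore to 14 mm from the centre; the 8 mm split is just left (+y) of it. The tab points away from the robot (casing x within 0.3 rad). Hangs safely on the pick's shank put through it
- ring2: the same ring in bore2's groove. A ring hung on the shank stays there while the shank is within 20 degrees of level and slides off its tip when it points down more than 40 degrees
- ring3: the same ring in bore3's groove
- cap: black snap cap, an upturned shell 84 (x) x 64 (y) x 26 mm high, walls 4, 0.12 kg, over a boss (14 mm high, starting 12 mm behind the front wall's outer face); origin: centre of its underside. Two sprung catches inside near the front hold it: the front comes free with about 10 N upward and 12 mm of rise, then stays tilted up on the catches, and the cap can be lifted off by its long sides.
- cap_lip (a point): upper edge of the cap's pry slot, middle of the front (-x) wall's outer face, 12 mm above the cap's underside; the slot is 30 mm wide and open downward to the casing's top face
- pick: pry pick, 210 mm long, 0.16 kg: wooden handle 110 x 22 x 28 mm (x, y, z) and a flat steel shank 100 mm long, 10 mm wide, 5 mm thick that runs on along +x from the handle's middle height; origin at the centre of the handle's underside, shank axis 14 mm above it. It lies on the mat, handle flat.
- pick_tip (a point): end of the pick's shank, on its axis, 155 mm ahead of the handle's middle
- mat: fixed black rubber mat 290 (x) x 130 (y) x 4 mm, origin at the centre of its underside, where the pick lies
- tray: loose grey parts tray, 240 (x) x 180 (y) x 32 mm high outside, walls and floor 4 mm, 0.9 kg; origin at the centre of its underside
- spray: bystander: white spray can, 60 mm across, 120 mm high; origin under its centre
- spanner: bystander: steel spanner lying flat; origin under it
- bearing: bystander: steel stepped hub, 72 mm across, 30 mm high; origin under its centre
Things that resemble listed ones, but are neither listed nor needed, are in the scene too. Of the things shaped like the pick, the wooden one is meant. Of the things like the cap, leave any that is orange; of the rest the larger one is meant.

How it is judged:
On the way, in this order (a step that is already met when the one before it is completed fails the run):
1. a ring is lifted out of its groove on the pick, the cap still home (((z of ring1 in the frame of casing above 0.056 m and contact force between pick and ring1 above 0.1 N) or (z of ring2 in the frame of casing above 0.056 m and contact force between pick and ring2 above 0.1 N) or (z of ring3 in the frame of casing above 0.056 m and contact force between pick and ring3 above 0.1 N)) and z of cap_lip in the frame of casing below 0.072 m), for 0.1 s.
2. every ring is out of its groove, the cap still home (distance between ring1 and bore1 above 0.03 m and distance between ring2 and bore2 above 0.03 m and distance between ring3 and bore3 above 0.03 m and z of cap_lip in the frame of casing below 0.072 m), for 0.1 s.
3. the cap's front edge is levered up at least 8 mm by the pick (z of cap_lip in the frame of casing above 0.075 m and contact force between pick and cap above 0.3 N), for 0.05 s.
At the end, for the whole second after the job is handed in: Every ring and the cap lie at rest inside the tray (origins within its walls, no more than 60 mm above its underside), and the pick lies at rest with its handle's middle on the mat; nothing is held (x of ring1 in the frame of tray between -0.105 and 0.105 m and y of ring1 in the frame of tray between -0.078 and 0.078 m and z of each of ring1, ring2, ring3, cap in the frame of tray below 0.06 m and linear speed of each of ring1, ring2, ring3, cap, pick below 0.03 m/s and x of ring2 in the frame of tray between -0.105 and 0.105 m and y of ring2 in the frame of tray between -0.078 and 0.078 m and x of ring3 in the frame of tray between -0.105 and 0.105 m and y of ring3 in the frame of tray between -0.078 and 0.078 m and x of cap in the frame of tray between -0.105 and 0.105 m and y of cap in the frame of tray between -0.078 and 0.078 m and x of pick in the frame of mat between -0.12 and 0.12 m and y of pick in the frame of mat between -0.06 and 0.06 m and height (world z) of pick below 0.03 m); the robot touches nothing.
It fails at once if the fingers touch a ring that is still home in its groove ((distance between ring1 and bore1 below 0.006 m and contact force between the fingers and ring1 above 1.5 N) or (distance between ring2 and bore2 below 0.006 m and contact force between the fingers and ring2 above 1.5 N) or (distance between ring3 and bore3 below 0.006 m and contact force between the fingers and ring3 above 1.5 N)).
It fails at once if the fingers touch the cap while it is still home on its catches (z of cap_lip in the frame of casing below 0.071 m and horizontal distance between cap_lip and ridge below 0.035 m and contact force between the fingers and cap above 1.5 N).
It fails at once if a bystander (spray can, spanner, hub) is shifted more than 40 mm (distance of any of spray, spanner, bearing from where it was at the start of the episode above 0.04 m).
Of ring1, ring2, ring3 only 2 to 3 are there at a start; the rules pass over those that are not, and their reading is None.
At some moment in a run one of tray, pick may be knocked a few centimetres aside while the robot is not near it.
It also fails if it takes over 210 s, if anything falls off the work surface, if the arm or the gripper's body presses on something with over 40 N, if the wrist force passes 120 N, or if a joint passes its speed limit or range.

ROBOT

A 6-joint arm with a two-finger parallel gripper is mounted at the origin on the work surface. World frame = base frame: x ahead of the robot, y to its left, z up, the work surface at z = 0. Lengths are in m, angles in rad, forces in N, time in s.
With the tool pointing down it reaches from about 0.375 to 0.975 m from the base axis. Payload 3.8 kg.
Tool frame: the origin (TCP) lies midway between the tips of the shut fingers; the grasp point (between the pads) lies 19 mm behind it; z points along the fingers, y is the direction in which the jaws open and shut (so a half turn about z gives the same grasp; the last joint's range is limited). The gripper opens to 85 mm and grips with 20 to 120 N. Pads are 22 mm wide; open, the fingers measure 114 mm over their backs; the gripper's body (76 mm by 85 mm) begins 54 mm behind the grasp point. The pads swing forward as they close: fully open they stand 13 mm farther back than shut.
Start: joints at [1.132, 0.264, 1.604, -0, 1.274, -0.037], TCP at [0.264, 0.621, 0.194] pointing down, gripper open.
Joint ranges: [-2.63, 2.63], [-0.94, 2.18], [0.31, 2.57], [-1.31, 4.45], [0, 2.66], [-2.55, 2.55]. Speed limits (rad/s): [2.57, 2.57, 3.14, 3.14, 3.14, 3.14].

INTERFACE

Orientations are given as a rotation vector (axis times angle).
In Python, from workcell import bot gives the robot as it stands. The module is installed in compiled form; this text tells all that it offers.
- The arm moves only by the tool move_arm, never from a script. Its argument "steps" is a list of rows, each a list of 5 numbers: the shift along the tool's x, y, z in mm, then the turn about the tool's z in degrees, then the opening in per cent of the stroke, from 0 (shut) to 100 (fully open). In form: [[tx, ty, tz, turn, claw], ...]. A call has 1 to 20 rows; each row is the pose to reach, as a shift and turn from the pose commanded when the call began, along the tool's axes at that moment; what a row does not reach only later rows make up. A row lasts 1/10 s, in which the tool goes at most 50 mm and 8.59 degrees, less where a joint would pass 70% of its speed; a pose out of reach is approached as far as the arm can. A call with a gripper value outside its range is refused whole. The fingers move at their own pace and stop on an object; "newtons" is the grip in N (left out, the last holds). Time passes only in rows, so rows that repeat a pose let the fingers close. It gives the time, the measured TCP pose, the force and the opening at its end, in the units of the state.
- bot.read_state(): the state, without advancing time (a new reading comes with each control period).
- bot.read_camera(name): name is "scene" or "top" or "wrist"; returns a dict with "pixels" (480x640x3 uint8, red, green, blue), "depth" (480x640 float32, m along the optical axis (not along the pixel's ray), 0 where there is no reading), "fovy" (degrees; the focal length in pixels is half the picture's height over the tangent of half this angle, whatever the lens; pixels are square), "cx", "cy" (the principal point, pixels), "k1" (the pictures are not rectified: a ray, as slopes to the right and down, at radius r is drawn at 1 + k1 r^2 times it, then the intrinsics apply), "xyz" and "attitude" of the camera in the world. Camera axes: x right, y up, looking along -z (the intrinsics and any distortion apply to the point x, -y, -z); pixel columns grow to the right and rows downward; lengths in m; the calibration is good to about 2 mm. A picture is of the moment at which its call begins.
- bot.finish_job(): hands the job in, once; it reports no verdict.
The state is a dict: "time": time; "q": joint angles; "joint_vel": joint speeds; "joint_torque": joint torques, N m; "tool_pos": TCP position; "tcp_rot": TCP orientation; "wrist_force": force on the tool from outside, world axes, zero at the start; "torque": the same for the moment, N m; "width": opening from 0.0 (shut) to 1.0 (fully open).
Only numpy, scipy, OpenCV 4.12 (cv2) and the standard library are available. Lean on these libraries where they do the work, as an engineer would, in place of code of your own. Each camera call takes 0.05 s, during which the arm holds its last target.

## Working session

There is one attempt and no reset: what is moved stays moved. The work goes in short steps, Python scripts to look and compute and a tool call to move; the robot and the scene stay as the last step left them, time stands still between calls to the robot, and variables do not carry over. Pictures are saved under pics/ and viewed, and the job is handed in when it is done.

Besides the shell and the picture viewer there is one more tool, called by a JSON object that holds its "api" and its "payload", one argument or row to a line. move_arm: Moves the arm, as the interface text tells. Its arguments: {"type":"object","properties":{"steps":{"type":"array","items":{"type":"array","items":{"type":"number"}}},"newtons":{"type":"number"}},"required":["steps"]}

```bash
mkdir -p pics
cat > h.py <<'E'
import numpy as np, cv2
from scipy.spatial.transform import Rotation as R
from workcell import bot
def cam(name,save=None):
    c=bot.read_camera(name)
    if save: cv2.imwrite('pics/'+save,c['pixels'][:,:,::-1])
    return c
E
python3 - <<'E'
from h import *
print(bot.read_state())
for n in ('scene','top','wrist'):
    c=cam(n,n+'0.png')
    print(n,{k:v for k,v in c.items() if k not in('pixels','depth')})
    np.savez('c_'+n+'0.npz',**c)
E
```

```text
{'time': 0.0, 'q': array([ 1.13212777e+00,  2.64751983e-01,  1.60536802e+00,  3.74120259e-05,
        1.27371411e+00, -3.68841071e-02]), 'joint_vel': array([-0.00017172,  0.00017067,  0.00110787,  0.00080459, -0.00011094,
        0.00087246]), 'joint_torque': array([ 1.82882254e-04, -5.15091920e+01, -3.67327166e+01,  2.57983438e-04,
        1.26621936e-02,  1.58840322e-05]), 'tool_pos': array([0.26359852, 0.62051537, 0.19236615]), 'tcp_rot': array([-0.62678925, -3.07785521,  0.00340797]), 'wrist_force': array([ 0.23183706,  0.59052976, -0.32100762]), 'torque': array([ 0.00677264,  0.00567135, -0.00381457]), 'width': 1.001952659333675}
scene {'fovy': 54.61595749925731, 'cx': 328.4895774018453, 'cy': 242.23078396194737, 'k1': -0.004899426354415611, 'xyz': array([1.09162043, 0.2211015 , 0.90743382]), 'attitude': array([0.41631599, 0.72457507, 2.00475211])}
top {'fovy': 54.211769757972455, 'cx': 315.6396636495881, 'cy': 242.45991090398087, 'k1': -0.0593088125632843, 'xyz': array([ 0.19830173, -0.12899234,  1.41582399]), 'attitude': array([ 0.14823103, -0.16258798, -1.58303819])}
wrist {'fovy': 63.08002869080303, 'cx': 314.1555512288923, 'cy': 247.19231760532855, 'k1': -0.08059617355848926, 'xyz': array([0.18946905, 0.65416743, 0.37348783]), 'attitude': array([-0.28498714, -0.18545793,  1.15839077])}
```

The scene view shows the casing (265–450, 230–365), the wooden pick on the mat (222–270, 195–250) and the tray at right. The top view has image-up as +x and image-left as +y. I'll measure from the top view.

```bash
cat >> h.py <<'E'
def ray(c,u,v):
    f=240/np.tan(np.radians(c['fovy'])/2)
    x=(np.asarray(u,float)-c['cx'])/f; y=(np.asarray(v,float)-c['cy'])/f
    xd,yd=x.copy(),y.copy()
    for _ in range(20):
        s=1+c['k1']*(x*x+y*y); x=xd/s; y=yd/s
    d=np.stack([x,-y,-np.ones_like(x)],-1)
    return d@R.from_rotvec(c['attitude']).as_matrix().T
def onz(c,u,v,z):
    d=ray(c,u,v); t=(z-c['xyz'][2])/d[...,2]
    return c['xyz']+t[...,None]*d
def dep(c,u,v):
    d=ray(c,u,v); return c['xyz']+c['depth'][np.asarray(v,int),np.asarray(u,int)][...,None]*d
def proj(c,P):
    f=240/np.tan(np.radians(c['fovy'])/2)
    p=(np.asarray(P)-c['xyz'])@R.from_rotvec(c['attitude']).as_matrix()
    x=p[...,0]/-p[...,2]; y=-p[...,1]/-p[...,2]; s=1+c['k1']*(x*x+y*y)
    return np.stack([c['cx']+f*x*s,c['cy']+f*y*s],-1)
def cloud(c):
    v,u=np.mgrid[0:480,0:640]; return dep(c,u,v)
def crop(c,name,u0,u1,v0,v1,k):
    cv2.imwrite('pics/'+name,cv2.resize(c['pixels'][v0:v1,u0:u1,::-1],None,fx=k,fy=k,interpolation=cv2.INTER_CUBIC))
E
python3 - <<'E'
from h import *
for n in('top','scene'):
    c=dict(np.load(f'c_{n}0.npz')); P=cloud(c); z=P[...,2]
    hsv=cv2.cvtColor(c['pixels'],cv2.COLOR_RGB2HSV)
    def obb(m,tag,zz):
        m=m.astype(np.uint8); k,l,s,_=cv2.connectedComponentsWithStats(m)
        for i in range(1,k):
            if s[i,4]<60: continue
            ys,xs=np.where(l==i)
            W=onz(c,xs,ys,zz); r=cv2.minAreaRect((W[:,:2]*1000).astype(np.float32))
            print(n,tag,s[i].tolist(),'z',np.round(np.percentile(z[l==i],[5,50,95]),3),np.round(r[0],1),np.round(r[1],1),round(r[2],1))
    H,S,V=[hsv[...,i].astype(int) for i in range(3)]
    onb=(P[...,0]>0.2)&(P[...,0]<1.2)&(abs(P[...,1])<0.8)&(z<0.3)
    obb(onb&(z>0.051)&(z<0.06)&(S<60),'casing',0.055)
    obb(onb&(V<45),'black',0.004)
    obb(onb&(V<45)&(z>0.02),'blackhi',0.081)
    obb(onb&(V>45)&(V<150)&(S<60)&(z<0.045)&(z>-.01),'grey',0.032)
    obb(onb&(H<15)&(S>130)&(V<150)&(z>0.01)&(z<.08),'wood',0.032)
c=dict(np.load('c_top0.npz')); crop(c,'top0c.png',200,350,170,260,5); crop(c,'top0p.png',340,440,180,310,4.5)
crop(dict(np.load('c_scene0.npz')),'sc0c.png',255,460,220,370,3.5)
E
```

```text
top casing [205, 184, 137, 60, 4613] z [0.052 0.055 0.059] [563.  -19.3] [398.1 162. ] 85.3
top black [212, 85, 11, 17, 86] z [0.018 0.036 0.049] [988.1 176.5] [57.1 33.4] 14.3
top black [233, 133, 23, 19, 317] z [0.007 0.02  0.026] [815.3  81. ] [65.8 53.7] 77.4
top black [58, 141, 13, 14, 70] z [0.016 0.023 0.035] [804.4 662.8] [32.1 46.3] 58.5
top black [62, 144, 24, 25, 119] z [-0.001  0.011  0.02 ] [772.  624.7] [ 34.5 101.9] 50.1
top black [213, 188, 25, 30, 625] z [0.067 0.081 0.086] [614.1 135.7] [69.5 93.2] 85.3
top black [104, 197, 71, 73, 378] z [0.002 0.014 0.03 ] [510.6 402.1] [172.9 234.9] 79.8
top black [360, 197, 64, 98, 3383] z [-0.001  0.004  0.009] [ 469.8 -375.5] [287.1 127.2] 12.5
top black [160, 204, 19, 76, 247] z [0.001 0.016 0.03 ] [492.6 306.5] [ 10.8 238.7] 80.2
top black [19, 314, 14, 14, 68] z [0.252 0.294 0.299] [253.5 743.2] [45.6 34.2] 79.1
top blackhi [212, 85, 11, 17, 80] z [0.021 0.037 0.049] [945.4 159.9] [53.1 31.6] 14.3
top blackhi [233, 133, 20, 16, 158] z [0.02  0.023 0.027] [784.9  71.1] [57.4 43.4] 77.9
top blackhi [213, 188, 25, 30, 625] z [
[... 2665 characters left out ...]
356, 287, 26, 22, 307] z [0.025 0.032 0.043] [553.4   9.5] [54.7 51.4] 74.9
scene grey [476, 298, 136, 142, 9870] z [0.003 0.006 0.032] [510.5 388.4] [178.4 254.4] 80.3
scene grey [229, 327, 27, 20, 215] z [0.012 0.028 0.044] [ 777.8 -167.5] [34.8 55.8] 53.6
scene grey [281, 342, 58, 66, 186] z [0.006 0.008 0.011] [769.  -13.7] [ 34.9 169.8] 87.0
scene grey [403, 417, 23, 26, 136] z [0.019 0.026 0.032] [771.3 213.4] [42.2 38.6] 89.8
scene grey [394, 423, 37, 29, 137] z [0.007 0.017 0.022] [790.7 214.7] [34. 69.] 2.6
scene wood [246, 195, 26, 30, 336] z [0.014 0.032 0.036] [ 456.5 -362.3] [107.4  34.9] 2.8
scene wood [381, 243, 26, 12, 115] z [0.011 0.019 0.027] [400.   -3.7] [15.2 63.6] 10.3
```

```bash
true
cat >> h.py <<'E'
def goal(x,y,z,yaw=None,from_pose=None):
    """world mm target TCP; yaw=deg direction of tool x axis in world plane. prints row"""
    s=bot.read_state(); M=R.from_rotvec(s['tcp_rot']).as_matrix(); p=s['tool_pos']*1000
    d=M.T@(np.array([x,y,z])-p)
    cy=np.degrees(np.arctan2(M[1,0],M[0,0])); t=0
    if yaw is not None:
        t=-((yaw-cy+180)%360-180)   # tool z down: positive turn = negative world yaw
    print('row',np.round(d,1),'turn',round(t,1),'| now',np.round(p,1),'yaw',round(cy,1),'tz',np.round(M[:,2],3),'q',np.round(s['q'],2),'F',np.round(s['wrist_force'],1),'w',round(s['width'],3),'t',round(s['time'],1))
    return d,t
E
python3 - <<'E'
from h import *
s=bot.read_state(); print(np.round(R.from_rotvec(s['tcp_rot']).as_matrix(),3))
c=dict(np.load('c_wrist0.npz')); A=R.from_rotvec(c['attitude']).as_matrix(); M=R.from_rotvec(s['tcp_rot']).as_matrix()
print('cam in tool',M.T@(c['xyz']-s['tool_pos']),'\n',np.round(M.T@A,3))
goal(480,-70,330,0); goal(480,-70,330,180)
E
```

```text
[[-0.92   0.391 -0.001]
 [ 0.391  0.92  -0.002]
 [ 0.    -0.002 -1.   ]]
cam in tool [ 0.08141382  0.00148694 -0.18088019] 
 [[-0.     0.949  0.316]
 [ 1.     0.     0.001]
 [ 0.001  0.316 -0.949]]
row [-469.2 -551.3 -136.5] turn 157.0 | now [263.7 620.7 192.6] yaw 157.0 tz [-0.001 -0.002 -1.   ] q [ 1.13  0.26  1.61  0.    1.27 -0.04] F [-0.2 -0.3 -0.4] w 0.998 t 0.1
row [-469.2 -551.3 -136.5] turn -23.0 | now [263.7 620.7 192.6] yaw 157.0 tz [-0.001 -0.002 -1.   ] q [ 1.13  0.26  1.61  0.    1.27 -0.04] F [-0.2 -0.3 -0.4] w 0.998 t 0.1
```

{"api": "move_arm", "payload": {
  "steps": [
    [-50,-60,-137,-8,100],
    [-100,-120,-137,-16,100],
    [-150,-175,-137,-23,100],
    [-200,-230,-137,-23,100],
    [-250,-290,-137,-23,100],
    [-300,-350,-137,-23,100],
    [-350,-410,-137,-23,100],
    [-400,-470,-137,-23,100],
    [-450,-530,-137,-23,100],
    [-469,-551,-137,-23,100],
    [-469,-551,-137,-23,100],
    [-469,-551,-137,-23,100],
    [-469,-551,-137,-23,100],
    [-469,-551,-137,-23,100],
    [-469,-551,-137,-23,100],
    [-469,-551,-137,-23,100],
    [-469,-551,-137,-23,100],
    [-469,-551,-137,-23,100]
  ]
}}

```text
time: 1.95
tool_pos: [0.4798, -0.0686, 0.3303]
tcp_rot: [-0.001, -3.141, -0.002]
wrist_force: [-0.4, 0.8, 0.6]
width: 0.998
```

Run:
```python
from h import *
goal(480,-70,330,180)
c=cam('wrist','w1.png'); np.savez('c_w1.npz',**c)
```

```text
row [-0.2 -1.4  0.3] turn -0.0 | now [479.8 -68.6 330.3] yaw 180.0 tz [-0.001  0.001 -1.   ] q [-0.19 -0.16  1.8   0.    1.5  -1.76] F [-0.4  0.8  0.6] w 0.998 t 1.9
```

Run:
```python
from h import *
c=dict(np.load('c_w1.npz'))
crop(c,'w1b.png',190,420,200,300,3.4)
P=cloud(c); z=P[...,2]; hsv=cv2.cvtColor(c['pixels'],cv2.COLOR_RGB2HSV); H,S,V=[hsv[...,i].astype(int) for i in range(3)]
m=((z>0.051)&(z<0.06)&(P[...,0]>.4)&(P[...,0]<.7)&(abs(P[...,1])<.3)).astype(np.uint8)
k,l,s,_=cv2.connectedComponentsWithStats(m); i=1+np.argmax(s[1:,4]); ys,xs=np.where(l==i)
r=cv2.minAreaRect((onz(c,xs,ys,.055)[:,:2]*1000).astype(np.float32)); print('casing',r)
# bores: holes
cs,h=cv2.findContours((l==i).astype(np.uint8),cv2.RETR_CCOMP,cv2.CHAIN_APPROX_NONE)
for q,hh in zip(cs,h[0]):
    if hh[3]>=0 and cv2.contourArea(q)>200:
        W=onz(c,q[:,0,0],q[:,0,1],.055)[:,:2]*1000
        print('hole',cv2.contourArea(q),np.round(cv2.minEnclosingCircle(W.astype(np.float32)),1) if 0 else cv2.fitEllipse(W.astype(np.float32)))
# wood
m=((H<15)&(S>110)&(P[...,1]<-.25)&(P[...,0]>.3)&(P[...,0]<.6)&(z>.015)&(z<.06)).astype(np.uint8)
k,l,s,_=cv2.connectedComponentsWithStats(m)
for i in range(1,k):
    if s[i,4]<100: continue
    ys,xs=np.where(l==i); print('wood',s[i],np.percentile(z[l==i],[5,50,95]),cv2.minAreaRect((onz(c,xs,ys,.032)[:,:2]*1000).astype(np.float32)))
for uv,zz in(((86,207),.0205),((101,279),.0205),((107,277),.0205),((95,212),.0205)): print(np.round(onz(c,*np.array(uv,float),zz)*1000,1), dep(c,*np.array(uv,float))*1000)
```

```text
casing ((562.52734375, -18.297805786132812), (400.9760437011719, 162.12646484375), 85.19419860839844)
hole 3937.0 ((602.9163818359375, 131.24757385253906), (89.44107055664062, 111.70426940917969), 91.77904510498047)
hole 1444.5 ((565.2012329101562, 15.421972274780273), (54.40734100341797, 61.66054916381836), 122.28567504882812)
hole 1520.0 ((557.8336791992188, -75.2598648071289), (55.045284271240234, 62.703468322753906), 113.39570617675781)
hole 325.0 ((531.7854614257812, 132.89163208007812), (10.920613288879395, 70.61520385742188), 174.3466339111328)
hole 1531.0 ((550.1627197265625, -166.7009735107422), (54.993648529052734, 63.82603454589844), 122.92859649658203)
wood [  60  126   37   81 1749] [0.01764178 0.03161982 0.03368245] ((451.39532470703125, -361.62335205078125), (99.98553466796875, 31.473012924194336), 1.7449264526367188)
[ 505.6 -367.1   20.5] [ 502.8160061  -359.3352487    33.22499485]
[ 608.1 -364.3   20.5] [ 608.0643277  -364.32060009   20.49376771]
[ 605.  -355.    20.5] [ 605.01682689 -355.00087977   20.43765688]
[ 512.4 -355.7   20.5] [ 511.80534175 -354.10796674   23.28816682]
```

Run:
```python
from h import *
c=dict(np.load('c_w1.npz'))
C=np.array([562.6,-19.]); a=np.radians(-4.8); X=np.array([np.cos(a),np.sin(a)]); Y=np.array([-X[1],X[0]])
for n,y,sp,tabs in((1,-150,(186,238),((130,197),(176,192))),(2,-58,(418,259),((362,212),(408,214))),(3,34,(681,271),((612,234),(673,230)))):
    b=C+Y*y
    for nm,q,zz in [('split',sp,48)]+[('tabedge',t,53) for t in tabs]:
        W=onz(c,190+q[0]/3.4,200+q[1]/3.4,zz/1000)[:2]*1000-b
        print(n,np.round(b,1),nm,'casing dx,dy',np.round([W@X,W@Y],1),round(np.degrees(np.arctan2(W@Y,W@X)),1))
p0=np.array([451.4,-361.6])
print('cap c',C+20*X+145*Y,'ridge',C+(20-42-24)*X+145*Y)
```

```text
1 [ 550.  -168.5] split casing dx,dy [32.  15.6] 26.0
1 [ 550.  -168.5] tabedge casing dx,dy [15.4 -4.7] -16.8
1 [ 550.  -168.5] tabedge casing dx,dy [12.1 12.2] 45.4
2 [557.7 -76.8] split casing dx,dy [33.3 11.1] 18.4
2 [557.7 -76.8] tabedge casing dx,dy [ 14.3 -11.1] -38.0
2 [557.7 -76.8] tabedge casing dx,dy [13.6  5.8] 23.1
3 [565.4  14.9] split casing dx,dy [30.1 18.9] 32.1
3 [565.4  14.9] tabedge casing dx,dy [ 15.4 -10.2] -33.5
3 [565.4  14.9] tabedge casing dx,dy [12.  12.3] 45.7
cap c [594.66314447 123.81790772] ridge [528.89461576 129.34064538]
```

Run:
```python
from h import *
goal(485,-362,200,180)
```

```text
row [  -5.3 -294.1  130.1] turn 0.0 | now [479.7 -68.1 330.4] yaw -180.0 tz [-0.001  0.001 -1.   ] q [-0.19 -0.16  1.8   0.    1.5  -1.76] F [-0.5  0.7  0.5] w 0.996 t 2.0
```

{"api": "move_arm", "payload": {
  "steps": [
    [-5,-50,30,0,100],
    [-5,-100,60,0,100],
    [-5,-150,90,0,100],
    [-5,-200,110,0,100],
    [-5,-250,130,0,100],
    [-5,-294,130,0,100],
    [-5,-294,130,0,100],
    [-5,-294,130,0,100],
    [-5,-294,130,0,100]
  ]
}}

```text
time: 2.9
tool_pos: [0.4855, -0.3616, 0.2005]
tcp_rot: [0.001, -3.141, -0.002]
wrist_force: [-0.6, 0.1, 0.9]
width: 1.002
```

Run:
```python
from h import *
goal(485,-362,200,180)
c=cam('wrist','w2.png'); np.savez('c_w2.npz',**c)
P=cloud(c); z=P[...,2]; hsv=cv2.cvtColor(c['pixels'],cv2.COLOR_RGB2HSV); H,S,V=[hsv[...,i].astype(int) for i in range(3)]
m=((z>.029)&(z<.036)&(abs(P[...,1]+.362)<.06)&(P[...,0]>.3)&(P[...,0]<.7)).astype(np.uint8)
k,l,s,_=cv2.connectedComponentsWithStats(m)
for i in range(1,k):
    if s[i,4]<100: continue
    ys,xs=np.where(l==i); print('handle',s[i],np.median(z[l==i]),cv2.minAreaRect((onz(c,xs,ys,.032)[:,:2]*1000).astype(np.float32)))
m=((z>.017)&(z<.023)&(V>70)&(abs(P[...,1]+.362)<.05)&(P[...,0]>.5)&(P[...,0]<.7)).astype(np.uint8)
k,l,s,_=cv2.connectedComponentsWithStats(m)
for i in range(1,k):
    if s[i,4]<60: continue
    ys,xs=np.where(l==i); print('shank',s[i],np.median(z[l==i]),cv2.minAreaRect((onz(c,xs,ys,.0205)[:,:2]*1000).astype(np.float32)))
```

```text
row [ 0.5 -0.4  0.5] turn 0.0 | now [ 485.5 -361.6  200.5] yaw -180.0 tz [-0.     0.001 -1.   ] q [-0.68  0.13  1.75  0.    1.26 -2.25] F [-0.6  0.1  0.9] w 1.002 t 2.9
handle [ 291  116   32  124 2886] 0.03249242533470306 ((457.743408203125, -366.3145446777344), (110.59917449951172, 23.556638717651367), 2.299398422241211)
shank [305 240  15  87 854] 0.02113752868697455 ((564.3853149414062, -361.561279296875), (94.65084075927734, 10.063753128051758), 2.8900747299194336)
```

Run:
```python
from h import *
goal(492.7,-364.8,7,-177.5)
```

```text
row [ -7.   -3.7 193.8] turn -2.4 | now [ 485.7 -361.3  200.8] yaw -179.9 tz [ 0.     0.001 -1.   ] q [-0.68  0.13  1.75  0.    1.26 -2.25] F [-0.7  0.6  0. ] w 0.999 t 3.0
```

{"api": "move_arm", "payload": {
  "steps": [
    [-7,-4,50,-2.4,100],
    [-7,-4,100,-2.4,100],
    [-7,-4,140,-2.4,100],
    [-7,-4,170,-2.4,100],
    [-7,-4,185,-2.4,100],
    [-7,-4,194,-2.4,100],
    [-7,-4,194,-2.4,100],
    [-7,-4,194,-2.4,100],
    [-7,-4,194,-2.4,0],
    [-7,-4,194,-2.4,0],
    [-7,-4,194,-2.4,0],
    [-7,-4,194,-2.4,0],
    [-7,-4,194,-2.4,0],
    [-7,-4,194,-2.4,0]
  ],
  "newtons": 60
}}

```text
time: 4.35
tool_pos: [0.4919, -0.3673, 0.0066]
tcp_rot: [0.065, -3.141, -0.0]
wrist_force: [0.1, -0.1, -0.6]
width: -0.001
```

Run:
```python
from h import *
goal(492.7,-364.8,7,-177.5)
c=cam('wrist','w3.png');
```

```text
row [-0.9  2.5 -0.4] turn -0.1 | now [ 491.9 -367.3    6.6] yaw -177.6 tz [-0.  0. -1.] q [-0.68  0.33  1.9  -0.    0.92 -2.29] F [ 0.1 -0.1 -0.6] w -0.001 t 4.3
```

```bash
python3 - <<'E'
from h import *
c=cam('scene'); np.savez('c_s3.npz',**c); crop(c,'s3.png',190,330,150,290,4.2)
c=cam('top'); crop(c,'t3.png',340,440,180,310,4.5)
E
python3 - <<'E'
from h import *
c=cam('wrist'); np.savez('c_w3.npz',**c)
for u,v in ((315,120),(315,200),(315,290),(300,300),(302,320),(330,330),(303,350),(316,380),(316,430),(316,445),(250,300),(380,300)):
    print(u,v,np.round(dep(c,np.float64(u),np.float64(v))*1000,1),c['pixels'][v,u])
c=dict(np.load('c_s3.npz')); 
for u,v in ((240,-1),):
    pass
for a,b in ((330,200),(300,250),(250,270),(240,300),(140,425),(240,250),(235,240)):
    u,v=190+a/4.2,150+b/4.2; print('s',a,b,np.round(dep(c,np.float64(u),np.float64(v))*1000,1))
E
```

```text
315 120 [ 411.8 -368.9   33.3] [223 130  69]
315 200 [ 442.6 -367.6   33.4] [219 130  68]
315 290 [ 481.9 -366.    33.4] [111  61  32]
300 300 [ 487.8 -372.3   31.7] [106  59  34]
302 320 [ 481.4 -370.8   61.1] [91 88 83]
330 330 [ 481.3 -360.8   67.7] [92 87 80]
303 350 [ 481.3 -369.9   80.6] [96 93 89]
316 380 [ 491.4 -365.4   82.3] [20 16 21]
316 430 [ 571.3 -361.6   20.8] [224 211 205]
316 445 [ 581.7 -361.2   21.2] [225 211 204]
250 300 [ 502.2 -398.7    4.7] [32 21 16]
380 300 [ 499.8 -331.3    4. ] [33 32 28]
s 330 200 [ 409.7 -364.8   31. ]
s 300 250 [ 453.3 -357.1   28.4]
s 250 270 [ 498.4 -358.4   50.8]
s 240 300 [ 511.2 -358.8   35.9]
s 140 425 [ 608.6 -360.8   18.6]
s 240 250 [ 502.3 -359.7   70.9]
s 235 240 [ 500.4 -364.1   75.4]
```

Run:
```python
from h import *
c=dict(np.load('c_w3.npz')); crop(c,'w3c.png',250,380,270,460,3.1)
for v in range(300,330,3): print(v,[np.round(dep(c,np.float64(u),np.float64(v))*1000,0).astype(int).tolist() for u in (285,294,300,306,313,320,328,338,345)])
```

```text
300 [[501, -381, 5], [488, -375, 32], [488, -372, 32], [487, -370, 33], [487, -367, 32], [486, -364, 34], [487, -360, 32], [488, -355, 30], [500, -350, 5]]
303 [[503, -381, 5], [489, -375, 31], [489, -372, 32], [489, -370, 32], [488, -367, 33], [488, -363, 33], [488, -360, 33], [490, -355, 29], [502, -349, 5]]
306 [[505, -381, 5], [491, -375, 32], [482, -372, 49], [482, -370, 48], [482, -367, 49], [482, -364, 48], [482, -361, 49], [492, -355, 28], [503, -349, 5]]
309 [[507, -381, 4], [493, -375, 31], [482, -372, 52], [482, -369, 52], [482, -367, 51], [481, -364, 52], [481, -361, 52], [493, -355, 29], [505, -349, 5]]
312 [[508, -380, 6], [494, -375, 31], [482, -372, 54], [482, -369, 53], [482, -367, 54], [482, -364, 54], [481, -361, 55], [494, -355, 30], [507, -349, 5]]
315 [[510, -380, 5], [495, -375, 31], [481, -372, 57], [482, -369, 56], [482, -367, 56], [481, -364, 57], [481, -361, 57], [496, -355, 29], [509, -349, 4]]
318 [[486, -378, 52], [485, -374, 53], [481, -372, 60], [482, -369, 58], [482, -367, 58], [482, -364, 58], [481, -361, 59], [485, -357, 51], [484, -354, 54]]
321 [[486, -377, 53], [485, -374, 55], [481, -371, 62], [482, -369, 61], [482, -367, 61], [481, -364, 61], [481, -361, 62], [485, -357, 55], [485, -354, 55]]
324 [[485, -377, 58], [486, -374, 56], [481, -371, 64], [482, -369, 63], [481, -367, 64], [481, -364, 64], [481, -361, 64], [485, -357, 56], [485, -354, 56]]
327 [[486, -377, 59], [486, -374, 59], [481, -371, 67], [482, -369, 66], [482, -367, 66], [481, -364, 66], [482, -361, 65], [485, -357, 59], [485, -355, 59]]
```

Run:
```python
from h import *
for f,tp,yaw in(('c_w2.npz',[485.7,-361.3,200.8],0),('c_wrist0.npz',[263.6,620.5,192.4],0),('c_w1.npz',[479.8,-68.6,330.3],0)):
    c=dict(np.load(f))
    Pc=cloud(c)*1000
    A=R.from_rotvec(c['attitude']).as_matrix()
    # tool rot from cam rot
    T=np.array([[0,.949,.316],[1,0,0],[0,.316,-.949]]); M=A@T.T
    for v in (318,324,330,345,380): print(f,v,[np.round((Pc[v,u]-tp)@M).astype(int).tolist() for u in (165,185,195,430,436,450)])
```

```text
c_w2.npz 318 [[-129, -164, 200], [-128, -142, 200], [-128, -131, 200], [-128, 129, 200], [-129, 136, 201], [-109, 138, 165]]
c_w2.npz 324 [[-136, -165, 199], [11, -45, -58], [11, -42, -57], [9, 44, -54], [11, 45, -58], [11, 50, -58]]
c_w2.npz 330 [[-144, -167, 200], [11, -44, -61], [9, -42, -58], [8, 43, -57], [11, 44, -62], [11, 49, -62]]
c_w2.npz 345 [[10, -48, -70], [10, -42, -70], [5, -41, -62], [2, 44, -57], [6, 44, -63], [11, 46, -71]]
c_w2.npz 380 [[11, -41, -90], [0, -41, -75], [-8, -42, -65], [-9, 43, -63], [-5, 44, -68], [3, 44, -79]]
c_wrist0.npz 318 [[-124, -161, 192], [-124, -139, 193], [-124, -128, 193], [-123, 127, 191], [-123, 133, 192], [-123, 148, 191]]
c_wrist0.npz 324 [[-132, -162, 193], [12, -45, -58], [11, -41, -57], [10, 44, -55], [11, 45, -58], [11, 50, -58]]
c_wrist0.npz 330 [[-139, -163, 192], [11, -44, -61], [9, -41, -59], [7, 44, -55], [11, 44, -62], [11, 49, -61]]
c_wrist0.npz 345 [[11, -48, -71], [11, -41, -71], [4, -41, -60], [3, 44, -58], [6, 44, -63], [11, 46, -72]]
c_wrist0.npz 380 [[11, -41, -89], [1, -41, -76], [-7, -41, -66], [-10, 45, -61], [-6, 44, -67], [3, 44, -79]]
c_w1.npz 318 [[-200, -220, 329], [-199, -190, 329], [-200, -175, 330], [-170, 155, 275], [-169, 162, 275], [-170, 181, 275]]
c_w1.npz 324 [[-209, -221, 327], [10, -45, -57], [10, -42, -57], [9, 44, -55], [10, 46, -57], [10, 51, -57]]
c_w1.npz 330 [[-221, -224, 331], [11, -44, -62], [9, -41, -59], [7, 44, -55], [11, 44, -62], [11, 49, -62]]
c_w1.npz 345 [[11, -47, -72], [10, -41, -71], [4, -42, -60], [2, 44, -58], [7, 44, -65], [11, 46, -72]]
c_w1.npz 380 [[10, -42, -89], [0, -41, -75], [-8, -41, -66], [-10, 44, -62], [-4, 43, -70], [3, 44, -79]]
```

{"api": "move_arm", "payload": {
  "steps": [
    [0,2,0,0,100],
    [0,2,0,0,100],
    [0,2,0,0,100],
    [0,2,0,0,100],
    [0,2,0,0,100],
    [0,2,10,0,100],
    [0,2,20,0,100],
    [0,2,30,0,100],
    [0,2,36,0,100],
    [0,2,42,0,100],
    [0,2,42,0,100],
    [0,2,42,0,100]
  ]
}}

```text
time: 5.75
tool_pos: [0.4919, -0.3653, -0.0355]
tcp_rot: [0.065, -3.141, -0.0]
wrist_force: [-0.4, -1.0, 0.3]
width: 1.0
```

Run:
```python
from h import *
goal(492.7,-364.8,-36,-177.5)
c=cam('wrist','w4.png');
```

```text
row [-0.8  0.4  0.5] turn -0.1 | now [ 491.9 -365.3  -35.5] yaw -177.6 tz [-0.  0. -1.] q [-0.68  0.38  1.92  0.    0.84 -2.29] F [-0.4 -1.   0.3] w 1.0 t 5.8
```

{"api": "move_arm", "payload": {
  "steps": [
    [0,0,0,0,0],
    [0,0,0,0,0],
    [0,0,0,0,0],
    [0,0,0,0,0],
    [0,0,0,0,0],
    [0,0,0,0,0]
  ],
  "newtons": 60
}}

```text
time: 6.4
tool_pos: [0.4934, -0.3662, -0.0333]
tcp_rot: [-0.065, 3.138, -0.003]
wrist_force: [-1.1, 1.3, 7.1]
width: 0.242
```

{"api": "move_arm", "payload": {
  "steps": [
    [0,0,-30,0,0],
    [0,0,-80,0,0],
    [0,0,-130,0,0],
    [0,0,-180,0,0],
    [0,0,-200,0,0],
    [0,0,-200,0,0],
    [0,0,-200,0,0]
  ]
}}

```text
time: 7.1
tool_pos: [0.4914, -0.3649, 0.1638]
tcp_rot: [0.065, -3.14, -0.001]
wrist_force: [-0.5, 0.3, -2.0]
width: 0.247
```

Run:
```python
from h import *
goal(492.7,-364.8,-36,-177.5)
c=cam('wrist','w5.png');  np.savez('c_w5.npz',**c)
c=cam('scene','s5.png'); np.savez('c_s5.npz',**c)
```

```text
row [-1.400e+00 -1.000e-01  1.998e+02] turn -0.1 | now [ 491.4 -364.9  163.8] yaw -177.6 tz [-0.001  0.001 -1.   ] q [-0.68  0.17  1.78  0.    1.2  -2.29] F [-0.5  0.3 -2. ] w 0.247 t 7.1
```

```bash
cat >> h.py <<'E'
def pick_pose(save=None,c=None):
    """pick measured in wrist cam; returns grip-frame: tip world, dir world, pitch(deg, + tip down)"""
    s=bot.read_state()
    if c is None: c=cam('wrist',save)
    M=R.from_rotvec(s['tcp_rot']).as_matrix(); p=s['tool_pos']
    P=cloud(c); hsv=cv2.cvtColor(c['pixels'],cv2.COLOR_RGB2HSV); H,S,V=[hsv[...,i].astype(int) for i in range(3)]
    L=(P-p)@M
    m=((H<16)&(S>125)&(abs(L[...,1])<.03)&(L[...,2]>-.13)&(L[...,2]<0.03)&(L[...,0]>-.03)&(L[...,0]<.15)).astype(np.uint8)
    k,l,st,_=cv2.connectedComponentsWithStats(m); i=1+np.argmax(st[1:,4]); Q=L[l==i]
    # top face: central strip
    yc=np.median(Q[:,1]); T=Q[abs(Q[:,1]-yc)<.006]
    for _ in range(3):
        A=np.polyfit(T[:,0],T[:,2],1); r=T[:,2]-np.polyval(A,T[:,0]); T=T[abs(r)<2.5*r.std()+5e-4]
    By=np.polyfit(Q[:,0],Q[:,1],1)
    d=np.array([-1,-By[0],-A[0]]); d/=np.linalg.norm(d)      # toward tip in tool frame
    xr=np.percentile(T[:,0],99.5); rear=np.array([xr,np.polyval(By,xr),np.polyval(A,xr)])
    n=np.cross(d,[0,1,0]); n/=np.linalg.norm(n); n=n if n[2]>0 else -n   # tool +z = down
    tip=rear+.014*n+.210*d
    pitch=np.degrees(np.arcsin(d[2]))
    w=p+M@tip; dw=M@d
    print('pitch down %.1f heading %.1f'%(pitch,np.degrees(np.arctan2(dw[1],dw[0]))),'tip tool mm',np.round(tip*1000,1),'tip world',np.round(w*1000,1),'rear tool',np.round(rear*1000,1))
    return tip,d,w
E
python3 - <<'E'
from h import *
pick_pose(c=dict(np.load('c_w5.npz')))
c=dict(np.load('c_s5.npz'))
crop(c,'s5c.png',190,290,120,210,6)
E
```

```text
pitch down -0.1 heading 2.8 tip tool mm [-122.1    1.4  -54.7] tip world [ 612.3 -357.7  215.6] rear tool [ 88.   -0.  -68.3]
```

Run:
```python
from h import *
c=dict(np.load('c_s5.npz')); print(proj(c,np.array([.6123,-.3577,.2156])), '(209.2,193.7)')
goal(542,-260,100,85.2)
```

```text
[207.42464383 194.75543664] (209.2,193.7)
row [-56.3 101.4  61.6] turn 97.2 | now [ 490.2 -363.9  161.4] yaw -177.6 tz [-0.004  0.003 -1.   ] q [-0.68  0.17  1.78  0.    1.2  -2.29] F [-0.5  0.1 -2.8] w 0.244 t 7.2
```

{"api": "move_arm", "payload": {
  "steps": [
    [-10,10,10,8,0],
    [-20,20,20,16,0],
    [-30,40,30,24,0],
    [-40,60,40,32,0],
    [-56,80,60,40,0],
    [-56,101,60,48,0],
    [-56,101,60,56,0],
    [-56,101,60,64,0],
    [-56,101,60,72,0],
    [-56,101,60,80,0],
    [-56,101,60,88,0],
    [-56,101,60,97.2,0],
    [-56,101,60,97.2,0],
    [-56,101,60,97.2,0],
    [-56,101,60,97.2,0]
  ]
}}

```text
time: 8.7
tool_pos: [0.543, -0.2617, 0.1034]
tcp_rot: [-2.309, -2.127, 0.001]
wrist_force: [-0.8, -0.1, -1.6]
width: 0.244
```

Run:
```python
from h import *
goal(542,-260,16,85.2); pick_pose('w6.png')
```

```text
row [ 1.5 -0.9 87.4] turn 0.1 | now [ 543.  -261.7  103.4] yaw 85.3 tz [-0.002  0.001 -1.   ] q [-0.49  0.2   1.85 -0.    1.09 -0.41] F [-0.8 -0.1 -1.6] w 0.244 t 8.7
pitch down -0.0 heading -94.3 tip tool mm [-119.     1.2  -52.3] tip world [ 534.5 -380.5  155.5] rear tool [ 91.   -0.1 -66.1]
```

{"api": "move_arm", "payload": {
  "steps": [
    [1,-16,30,0,0],
    [1,-16,60,0,0],
    [1,-16,75,0,0],
    [1,-16,85,0,0],
    [1,-16,85,0,0],
    [1,-16,88,0,0],
    [1,-16,91,0,0],
    [1,-16,94,0,0],
    [1,-16,97,0,0],
    [1,-16,99,0,0],
    [1,-16,99,0,0],
    [1,-16,99,0,0]
  ],
  "newtons": 25
}}

```text
time: 9.95
tool_pos: [0.5297, -0.2631, 0.0101]
tcp_rot: [2.307, 2.123, -0.002]
wrist_force: [-5.6, -4.9, 12.2]
width: 0.247
```

Run:
```python
from h import *
goal(527,-260,3,85.2); pick_pose('w7.png')
```

```text
row [ 2.9 -3.   7. ] turn 0.1 | now [ 529.7 -263.1   10.1] yaw 85.3 tz [ 0.004 -0.005 -1.   ] q [-0.5   0.28  1.95 -0.    0.91 -0.42] F [-5.6 -4.9 12.2] w 0.247 t 9.9
pitch down 8.7 heading -95.9 tip tool mm [-116.4   -3.8  -34.8] tip world [ 516.2 -378.6   45.4] rear tool [ 89.    0.5 -80.5]
```

{"api": "move_arm", "payload": {
  "steps": [
    [0,0,2,0,0],
    [0,0,4,0,0],
    [0,0,6,0,0],
    [0,0,8,0,0],
    [0,0,8,0,0],
    [0,0,8,0,0]
  ],
  "newtons": 25
}}

```text
time: 10.6
tool_pos: [0.5302, -0.264, 0.0025]
tcp_rot: [2.305, 2.122, -0.002]
wrist_force: [-6.7, -6.9, 13.0]
width: 0.244
```

Run:
```python
from h import *
goal(527,-260,3,85.2); pick_pose('w8.png')
```

```text
row [ 3.8 -3.5 -0.5] turn 0.1 | now [ 530.2 -264.     2.5] yaw 85.3 tz [ 0.005 -0.007 -1.   ] q [-0.5   0.29  1.95 -0.    0.89 -0.42] F [-6.7 -6.9 13. ] w 0.244 t 10.6
pitch down 16.8 heading -95.8 tip tool mm [-111.5   -3.8  -19.8] tip world [ 517.1 -374.7   23. ] rear tool [ 85.4   0.4 -93.9]
```

{"api": "move_arm", "payload": {
  "steps": [
    [0,0,1,0,0],
    [0,0,2.5,0,0],
    [0,0,2.5,0,0],
    [0,0,-20,0,0],
    [0,0,-60,0,0],
    [0,0,-100,0,0],
    [0,0,-140,0,0],
    [0,0,-140,0,0],
    [0,0,-140,0,0],
    [0,0,-140,0,0]
  ],
  "newtons": 25
}}

```text
time: 11.65
tool_pos: [0.527, -0.2592, 0.1367]
tcp_rot: [-2.312, -2.125, 0.001]
wrist_force: [-0.3, -0.4, -2.5]
width: 0.244
```

Run:
```python
from h import *
goal(450,-170,120,180); pick_pose('w9.png')
s=bot.read_state(); print(s['wrist_force'])
c=cam('scene'); np.savez('c_s9.npz',**c); crop(c,'s9c.png',190,330,120,240,5)
```

```text
row [ 82.4 -84.2  16.9] turn -94.8 | now [ 527.  -259.2  136.7] yaw 85.2 tz [-0.001  0.001 -1.   ] q [-0.5   0.14  1.86 -0.    1.14 -0.42] F [-0.3 -0.4 -2.5] w 0.244 t 11.7
pitch down 18.7 heading -94.9 tip tool mm [-109.7    0.3  -16.5] tip world [ 518.2 -368.5  153.1] rear tool [ 84.7   0.4 -97.1]
[ 0.00642419 -0.58151366 -1.71702799]
```

```bash
cat > tab.py <<'E'
from h import *
C=np.array([562.6,-19.]); a=np.radians(-4.8); X=np.array([np.cos(a),np.sin(a)]); Y=np.array([-X[1],X[0]])
def cas(x,y): return C+x*X+y*Y
def tocas(W): W=np.asarray(W)[...,:2]-C; return np.stack([W@X,W@Y],-1)
E
python3 - <<'E'
from tab import *
s=bot.read_state()
# w8 was saved w/o npz: reconstruct camera from w6-type relation: use tool pose then
A=np.array([[0,.949,.316],[1,0,.0],[.0,.316,-.949]])
c=dict(np.load('c_w5.npz')); 
M=R.from_rotvec([2.305,2.122,-.002]).as_matrix()
c['xyz']=np.array([.5302,-.264,.0025])+M@np.array([.0814,.0015,-.1809]); c['attitude']=R.from_matrix(M@A).as_rotvec()
for uv in((398,41),(398,94),(469,38),(469,93),(394,194)):
    print(uv,np.round(tocas(onz(c,*np.array(uv,float),.053 if uv[0]!=394 else .058)*1000)-[0,-150],1))
E
```

```text
(398, 41) [14.9  7.9]
(398, 94) [15.7 -7.6]
(469, 38) [36.9  9.4]
(469, 93) [38.5 -6.8]
(394, 194) [ 15.2 -38.5]
```

{"api": "move_arm", "payload": {
  "steps": [
    [0,0,40,0,0],
    [0,0,80,0,0],
    [0,0,120,0,0],
    [0,0,132,0,0],
    [0,0,136,0,0],
    [0,0,139,0,0],
    [0,0,142,0,0],
    [0,0,145,0,0],
    [0,0,148,0,0],
    [0,0,148,0,0],
    [0,0,120,0,0],
    [0,0,80,0,0],
    [0,0,30,0,0],
    [0,0,0,0,0],
    [0,0,0,0,0],
    [0,0,0,0,0]
  ],
  "newtons": 25
}}

```text
time: 13.35
tool_pos: [0.5281, -0.2599, 0.1384]
tcp_rot: [2.312, 2.125, 0.001]
wrist_force: [0.2, -0.0, -1.5]
width: 0.247
```

Run:
```python
from h import *
pick_pose('w10.png')
```

```text
pitch down 21.6 heading -94.8 tip tool mm [-106.8    0.3  -11.8] tip world [ 519.4 -366.3  150.3] rear tool [  83.3    0.4 -102. ]
```

```bash
cat >> tab.py <<'E'
def tipgoal(xc,yc,z,head,tip):
    """casing-frame tip target mm; head deg in casing frame; tip in tool mm"""
    w=cas(xc,yc); psi=np.radians(head-4.8+180)
    tx=np.array([np.cos(psi),np.sin(psi)]); ty=np.array([np.sin(psi),-np.cos(psi)])
    p=w-tip[0]*tx-tip[1]*ty
    return goal(p[0],p[1],z+tip[2],np.degrees(psi))
E
python3 - <<'E'
from tab import *
tip=(-106.8,.3,-11.8)
tipgoal(-45,-149,100,1.5,tip)
tipgoal(-45,-149,66.5,1.5,tip)
E
```

```text
row [  90.1 -136.2   48.7] turn -91.5 | now [ 526.9 -259.2  136.5] yaw 85.2 tz [-0.002  0.001 -1.   ] q [-0.5   0.14  1.86 -0.    1.14 -0.42] F [-0.4 -0.  -1.8] w 0.249 t 13.4
row [  90.1 -136.1   82.2] turn -91.5 | now [ 526.9 -259.2  136.5] yaw 85.2 tz [-0.002  0.001 -1.   ] q [-0.5   0.14  1.86 -0.    1.14 -0.42] F [-0.4 -0.  -1.8] w 0.249 t 13.4
```

{"api": "move_arm", "payload": {
  "steps": [
    [10,-20,0,-8,0],
    [20,-40,0,-16,0],
    [30,-60,0,-24,0],
    [40,-80,0,-32,0],
    [50,-100,0,-40,0],
    [70,-120,0,-48,0],
    [90,-136,0,-56,0],
    [90,-136,0,-64,0],
    [90,-136,0,-72,0],
    [90,-136,0,-80,0],
    [90,-136,20,-88,0],
    [90,-136,40,-91.5,0],
    [90,-136,49,-91.5,0],
    [90,-136,49,-91.5,0],
    [90,-136,49,-91.5,0],
    [90,-136,49,-91.5,0]
  ],
  "newtons": 100
}}

```text
time: 15.0
tool_pos: [0.4005, -0.1589, 0.0893]
tcp_rot: [0.092, 3.139, -0.001]
wrist_force: [-0.3, 0.3, -1.9]
width: 0.242
```

Run:
```python
from tab import *
t,d,w=pick_pose('w11.png'); print(tocas(w*1000))
tipgoal(-45,-149,66.5,1.5,t*1000)
c=cam('top'); crop(c,'t11.png',270,370,170,270,6); print(proj(c,w))
c=cam('scene'); crop(c,'s11.png',220,380,180,320,4.5); print(proj(c,w))
```

```text
pitch down 21.6 heading -3.3 tip tool mm [-108.5    1.7  -11.6] tip world [ 508.9 -163.6  101.1] rear tool [  81.6    1.3 -102. ]
[ -41.41402689 -148.56706185]
row [ 3.8 -0.4 34.7] turn -0.1 | now [ 400.7 -159.    89.6] yaw 176.6 tz [ 0.001 -0.001 -1.   ] q [-0.44 -0.12  2.21 -0.    1.04 -1.95] F [ 0.6  0.6 -2.1] w 0.243 t 15.1
[322.30343465 226.11084312]
[312.45150067 233.69561069]
```

{"api": "move_arm", "payload": {
  "steps": [
    [4,0,20,0,0],
    [4,0,35,0,0],
    [4,0,35,0,0],
    [-10,0,40.5,0,0],
    [-25,0,46.5,0,0],
    [-40,0,52.5,0,0],
    [-40,0,52.5,0,0],
    [-40,0,52.5,0,0]
  ]
}}

```text
time: 15.95
tool_pos: [0.4401, -0.161, 0.0369]
tcp_rot: [0.09, 3.14, -0.0]
wrist_force: [0.7, 0.4, -2.0]
width: 0.243
```

Run:
```python
from tab import *
t,d,w=pick_pose('w12.png'); print(tocas(w*1000),w[2]*1000)
tipgoal(20,-149,40.5,1.5,t*1000)
c=cam('scene'); np.savez('c_s12.npz',**c); crop(c,'s12.png',270,340,220,290,9); print((proj(c,w)-[270,220])*9)
```

```text
pitch down 21.6 heading -3.2 tip tool mm [-108.5    1.7  -11.6] tip world [ 548.5 -165.6   48.5] rear tool [  81.5    1.3 -102. ]
[  -1.76417489 -147.22294372] 48.522398592381165
row [-22.1  -2.4   7.9] turn -0.0 | now [ 439.7 -161.    36.8] yaw 176.7 tz [-0. -0. -1.] q [-0.4   0.03  2.18 -0.    0.93 -1.92] F [ 1.  -1.2 -1.4] w 0.239 t 16.0
[300.03944097 352.31709182]
```

Run:
```python
from tab import *
c=dict(np.load('c_s12.npz'))
for x,y,z in((14.9,7.9,53),(15.7,-7.6,53),(36.9,9.4,53),(38.5,-6.8,53),(13.3,36.6,58),(13.3,-36.6,58),(0,39,55),(0,-39,55),(39,0,55),(-39,0,55)):
    p=np.append(cas(x,y-150),z)/1000; print((x,y),np.round((proj(c,p)-[270,220])*9))
for p,n in ((cas(-80,-200),'c'),(cas(80,-200),'c2')): print(n,np.round((proj(c,np.append(p,55)/1000)-[270,220])*9))
```

```text
(14.9, 7.9) [276. 393.]
(15.7, -7.6) [226. 367.]
(36.9, 9.4) [227. 452.]
(38.5, -6.8) [173. 426.]
(13.3, 36.6) [369. 429.]
(13.3, -36.6) [142. 298.]
(0, 39) [408. 406.]
(0, -39) [168. 268.]
(39, 0) [193. 435.]
(-39, 0) [377. 241.]
c [319.  64.]
c2 [-64. 450.]
```

```bash
cat >> h.py <<'E'
def overlay(c,tipw,dw,name,u0,u1,v0,v1,k,extra=()):
    im=cv2.resize(c['pixels'][v0:v1,u0:u1,::-1],None,fx=k,fy=k,interpolation=cv2.INTER_CUBIC)
    side=np.cross(dw,[0,0,1]); side/=np.linalg.norm(side); up=np.cross(side,dw)
    for a in (0,.1):
        for s in (-1,1):
            pass
    for s in (-1,1):
        for t in (-1,1):
            q=[(proj(c,tipw-dw*a+side*.005*s+up*.0025*t)-[u0,v0]+.5)*k for a in (0,.09)]
            cv2.line(im,tuple(int(v) for v in q[0]),tuple(int(v) for v in q[1]),(0,0,255) if t>0 else (255,0,0),1)
    for e in extra:
        q=(proj(c,np.asarray(e))-[u0,v0]+.5)*k; cv2.circle(im,tuple(int(v) for v in q),3,(0,255,0),1)
    cv2.imwrite('pics/'+name,im)
E
python3 - <<'E'
from tab import *
c=dict(np.load('c_s12.npz'))
w=np.array([548.5,-165.6,48.5])/1000; h=np.radians(-3.2); pt=np.radians(21.6)
d=np.array([np.cos(h)*np.cos(pt),np.sin(h)*np.cos(pt),-np.sin(pt)])
ex=[np.append(cas(x,y-150),z)/1000 for x,y,z in((14.9,7.9,53),(15.7,-7.6,53),(13.3,36.6,58),(13.3,-36.6,58))]
overlay(c,w,d,'o12.png',270,340,215,285,8,ex)
E
```

{"api": "move_arm", "payload": {
  "steps": [
    [0,-3,0,0,0],
    [-8,-3,3,0,0],
    [-15,-3,5.5,0,0],
    [-22,-3,8,0,0],
    [-22,-3,8,0,0],
    [-22,-3,8,0,0]
  ]
}}

```text
time: 16.65
tool_pos: [0.4616, -0.165, 0.0278]
tcp_rot: [-0.09, -3.139, -0.001]
wrist_force: [-0.1, 0.3, -2.2]
width: 0.242
```

Run:
```python
from tab import *
t,d,w=pick_pose('w13.png'); print(tocas(w*1000),w[2]*1000)
tipgoal(20,-149,40.5,1.5,t*1000)
c=cam('scene'); s=bot.read_state(); M=R.from_rotvec(s['tcp_rot']).as_matrix()
ex=[np.append(cas(x,y-150),z)/1000 for x,y,z in((14.9,7.9,53),(15.7,-7.6,53),(13.3,36.6,58),(13.3,-36.6,58))]
overlay(c,w,M@d,'o13.png',270,340,215,285,8,ex)
```

```text
pitch down 18.5 heading -6.0 tip tool mm [-109.4   -7.   -20.2] tip world [ 570.4 -178.3   47.9] rear tool [  85.1    2.2 -100.2]
[  21.12132479 -158.11175567] 47.914023789787336
row [0.7 9.1 7.6] turn -0.0 | now [ 461.4 -165.    27.9] yaw 176.7 tz [-0.001  0.    -1.   ] q [-0.39  0.09  2.15 -0.    0.91 -1.91] F [ 0.5 -0.5 -0.6] w 0.242 t 16.7
```

{"api": "move_arm", "payload": {
  "steps": [
    [0,0,-2,0,0],
    [0,0,-4,0,0],
    [0,0,-6,0,0],
    [0,0,-8,0,0],
    [0,0,-10,0,0],
    [0,0,-10,0,0]
  ],
  "newtons": 110
}}

```text
time: 17.35
tool_pos: [0.4615, -0.1652, 0.0384]
tcp_rot: [-0.091, -3.14, -0.0]
wrist_force: [-0.2, -0.7, -3.2]
width: 0.239
```

Run:
```python
from tab import *
c=cam('scene'); crop(c,'s14.png',270,340,215,285,8); goal(0,0,0)
cam('wrist','w14.png')
```

```text
row [470.3 138.1  38.3] turn 0 | now [ 461.5 -165.1   38.2] yaw 176.7 tz [-0.  0. -1.] q [-0.39  0.07  2.14 -0.    0.93 -1.91] F [-0.3  0.3 -2.8] w 0.243 t 17.4
```

{"api": "move_arm", "payload": {
  "steps": [
    [0,0,-2,0,0],
    [0,0,-4,0,0],
    [0,0,-6,0,0],
    [0,0,-8,0,0],
    [0,0,-10,0,0],
    [0,0,-12,0,0],
    [0,0,-14,0,0],
    [0,0,-14,0,0]
  ]
}}

```text
time: 18.25
tool_pos: [0.462, -0.1654, 0.0527]
tcp_rot: [0.091, 3.139, -0.001]
wrist_force: [-0.2, -0.2, -2.4]
width: 0.238
```

Run:
```python
from tab import *
c=cam('scene'); crop(c,'s15.png',270,340,215,285,8); goal(0,0,0)
```

```text
row [470.8 138.4  52.1] turn 0 | now [ 461.9 -165.4   52.5] yaw 176.7 tz [ 0.001 -0.    -1.   ] q [-0.39  0.05  2.13 -0.    0.96 -1.91] F [-0.1 -1.3 -2.5] w 0.237 t 18.3
```

{"api": "move_arm", "payload": {
  "steps": [
    [0,0,-2,0,0],
    [0,0,-4,0,0],
    [0,0,-6,0,0],
    [0,0,-8,0,0],
    [0,0,-10,0,0],
    [0,0,-10,0,0]
  ]
}}

```text
time: 18.9
tool_pos: [0.462, -0.1653, 0.0626]
tcp_rot: [0.091, 3.139, -0.0]
wrist_force: [0.5, 0.0, -1.8]
width: 0.239
```

Run:
```python
from tab import *
c=cam('scene'); crop(c,'s16.png',270,340,215,285,8); goal(0,0,0)
cam('wrist','w16.png')
```

```text
row [470.8 138.3  62.1] turn 0 | now [ 462.  -165.3   62.5] yaw 176.7 tz [ 0.001 -0.    -1.   ] q [-0.39  0.04  2.12  0.    0.98 -1.91] F [-0.6 -0.2 -1. ] w 0.242 t 18.9
```

{"api": "move_arm", "payload": {
  "steps": [
    [0,0,-30,0,0],
    [20,0,-50,0,0],
    [45,0,-60,0,0],
    [45,0,-60,0,0],
    [45,0,-60,0,0],
    [45,0,-60,0,0]
  ]
}}

```text
time: 19.6
tool_pos: [0.417, -0.1626, 0.1218]
tcp_rot: [0.091, 3.14, 0.0]
wrist_force: [1.0, -0.4, -0.7]
width: 0.24
```

Run:
```python
from tab import *
c=cam('scene'); crop(c,'s17.png',260,400,215,315,5.5);np.savez('c_s17.npz',**c); goal(0,0,0)
c=cam('wrist','w17.png');np.savez('c_w17.npz',**c)
pick_pose(c=c)
```

```text
row [425.6 138.1 121.9] turn 0 | now [ 416.9 -162.5  121.7] yaw 176.7 tz [-0.  0. -1.] q [-0.43 -0.12  2.15  0.    1.11 -1.94] F [ 0.1 -0.5 -1.8] w 0.238 t 19.6
pitch down 21.6 heading -3.2 tip tool mm [-108.6    1.6  -11.8] tip world [ 525.4 -167.2  133.4] rear tool [  81.6    1.3 -102. ]
```

Run:
```python
from tab import *
c=dict(np.load('c_s17.npz'))
for n,uv,y in((1,(299,269.6),-150),(2,(329.5,287.7),-58),(3,(368.7,309.5),34)):
    W=tocas(onz(c,*np.array(uv,float),.050)*1000)-[0,y]; print(n,np.round(W,1),round(np.degrees(np.arctan2(W[1],W[0])),1))
c=dict(np.load('c_w1.npz'))
crop(c,'w1d.png',265,345,215,290,8)
crop(c,'w1e.png',340,420,215,290,8)
```

```text
1 [28.9 13.8] 25.5
2 [29.2  7.4] 14.3
3 [26.4 16.4] 31.8
```

Run:
```python
from tab import *
c=dict(np.load('c_w1.npz'))
for n,o,y,pts in((2,265,-58,((272,378),(370,388),(330,62),(92,280),(588,290),(330,540),(87,377),(574,412))),(3,340,34,((272,430),(380,420),(330,110),(80,340),(572,330),(320,580),(78,420),(552,452)))):
    for i,p in enumerate(pts):
        z=.053 if i<2 else (.055 if i<6 else .058)
        print(n,p,np.round(tocas(onz(c,o+p[0]/8,215+p[1]/8,z)*1000)-[0,y],1))
```

```text
2 (272, 378) [13.9 -8. ]
2 (370, 388) [14.3  7.4]
2 (330, 62) [-38.3  -2.8]
2 (92, 280) [ -0.7 -36.8]
2 (588, 290) [-5.3 39.6]
2 (330, 540) [39.7  3.1]
2 (87, 377) [ 14.2 -36.5]
2 (574, 412) [13.8 39.2]
3 (272, 430) [14.9 -5.1]
3 (380, 420) [11.8 11.7]
3 (330, 110) [-38.3  -3.5]
3 (80, 340) [  1.7 -37.3]
3 (572, 330) [-6.2 39.1]
3 (320, 580) [39.   5.5]
3 (78, 420) [ 13.8 -36.5]
3 (552, 452) [13.1 38.3]
```

Run:
```python
from tab import *
tip=(-108.6,2.2,-11.8)
tipgoal(-42,-58,110,0,tip); tipgoal(-42,-58,64.5,0,tip)
```

```text
row [14.9 95.4 23.5] turn 1.5 | now [ 416.9 -162.5  121.6] yaw 176.7 tz [-0.001  0.    -1.   ] q [-0.43 -0.12  2.15  0.    1.11 -1.94] F [ 0.2 -0.2 -1.3] w 0.238 t 19.7
row [14.9 95.4 69. ] turn 1.5 | now [ 416.9 -162.5  121.6] yaw 176.7 tz [-0.001  0.    -1.   ] q [-0.43 -0.12  2.15  0.    1.11 -1.94] F [ 0.2 -0.2 -1.3] w 0.238 t 19.7
```

{"api": "move_arm", "payload": {
  "steps": [
    [15,40,10,1.5,0],
    [15,80,23,1.5,0],
    [15,95,40,1.5,0],
    [15,95,60,1.5,0],
    [15,95,69,1.5,0],
    [15,95,69,1.5,0],
    [0,95,75,1.5,0],
    [-15,95,81,1.5,0],
    [-29,95,86.5,1.5,0],
    [-29,95,86.5,1.5,0],
    [-29,95,86.5,1.5,0]
  ]
}}

```text
time: 20.8
tool_pos: [0.4514, -0.0699, 0.0361]
tcp_rot: [-0.133, -3.139, 0.0]
wrist_force: [-0.3, 0.5, -1.5]
width: 0.24
```

```bash
cat > chk.py <<'E'
import sys
from tab import *
n,y,ang,name,hd=int(sys.argv[1]),float(sys.argv[2]),float(sys.argv[3]),sys.argv[4],float(sys.argv[5])
tip=np.array([-108.6,2.2,-11.8])/1000
s=bot.read_state(); M=R.from_rotvec(s['tcp_rot']).as_matrix(); w=s['tool_pos']+M@tip
d=M@np.array([-np.cos(np.radians(21.6)),0,np.sin(np.radians(21.6))])
print('tip casing',np.round(tocas(w*1000)-[0,y],1),np.round(w[2]*1000,1)); goal(0,0,0)
c=cam('scene'); 
ca,sa=np.cos(np.radians(ang)),np.sin(np.radians(ang))
ex=[np.append(cas(a*ca-b*sa,a*sa+b*ca+y),z)/1000 for a,b,z in((14,8,53),(14,-8,53))]+[np.append(cas(13.3,q+y),58)/1000 for q in(-36.6,36.6)]
u,v=proj(c,np.append(cas(0,y),55)/1000).astype(int)
overlay(c,w,d,name,u-40,u+40,v-40,v+40,7,ex)
E
python3 chk.py 2 -58 -1.5 o18.png 0
```

```text
tip casing [2.1 0.1] 47.9
row [455.7  31.4  36.2] turn 0 | now [451.4 -69.9  36.1] yaw 175.1 tz [-0. -0. -1.] q [-0.21  0.01  2.21 -0.    0.92 -1.69] F [-0.3  0.5 -1.5] w 0.24 t 20.8
```

{"api": "move_arm", "payload": {
  "steps": [
    [-7,0,3,0,0],
    [-14,0,6,0,0],
    [-20,0,8.5,0,0],
    [-20,0,8.5,0,0],
    [-20,0,8.5,0,0]
  ]
}}

```text
time: 21.35
tool_pos: [0.4711, -0.0711, 0.027]
tcp_rot: [-0.132, -3.138, -0.0]
wrist_force: [-0.1, 1.0, -1.9]
width: 0.24
```

```bash
python3 chk.py 2 -58 -1.5 o19.png 0
```

```text
tip casing [21.8  0.6] 38.8
row [475.4  31.3  27.3] turn 0 | now [471.1 -71.1  27. ] yaw 175.2 tz [-0.  0. -1.] q [-0.2   0.06  2.17 -0.    0.91 -1.69] F [-0.1  1.  -1.9] w 0.24 t 21.4
```

{"api": "move_arm", "payload": {
  "steps": [
    [0,-1,-3,0,0],
    [0,-1,-6,0,0],
    [0,-1,-8,0,0],
    [0,-1,-10,0,0],
    [0,-1,-12,0,0],
    [0,-1,-14,0,0],
    [0,-1,-16,0,0],
    [0,-1,-18,0,0],
    [0,-1,-18,0,0]
  ]
}}

```text
time: 22.3
tool_pos: [0.4713, -0.0722, 0.0456]
tcp_rot: [0.132, 3.138, -0.0]
wrist_force: [-0.7, -0.0, -2.4]
width: 0.238
```

```bash
python3 chk.py 2 -58 -1.5 o20.png 0
```

```text
tip casing [22.1 -0.5] 57.4
row [475.7  32.3  45.2] turn 0 | now [471.3 -72.2  45.6] yaw 175.2 tz [ 0.001 -0.    -1.   ] q [-0.2   0.03  2.16  0.    0.94 -1.69] F [-0.7 -0.  -2.4] w 0.238 t 22.3
```

{"api": "move_arm", "payload": {
  "steps": [
    [0,0,-2,0,0],
    [0,0,-4,0,0],
    [0,0,-6,0,0],
    [-4,0,-6,0,0],
    [-8,0,-6,0,0],
    [-12,0,-6,0,0],
    [-12,0,-6,0,0]
  ]
}}

```text
time: 23.05
tool_pos: [0.4839, -0.0733, 0.0513]
tcp_rot: [0.132, 3.138, -0.0]
wrist_force: [0.0, -0.0, -1.3]
width: 0.24
```

```bash
python3 chk.py 2 -58 -1.5 o21.png 0
```

```text
tip casing [34.7 -0.5] 63.2
row [488.3  32.4  51. ] turn 0 | now [483.9 -73.3  51.3] yaw 175.2 tz [ 0.001 -0.    -1.   ] q [-0.2   0.05  2.13 -0.    0.96 -1.69] F [ 0.  -0.  -1.3] w 0.24 t 23.1
```

{"api": "move_arm", "payload": {
  "steps": [
    [-4,0,-3,0,0],
    [-8,0,-8,0,0],
    [-12,0,-14,0,0],
    [-14,0,-20,0,0],
    [-14,0,-26,0,0],
    [-14,0,-34,0,0],
    [-14,0,-42,0,0],
    [-14,0,-50,0,0],
    [-14,0,-50,0,0]
  ]
}}

```text
time: 24.0
tool_pos: [0.4981, -0.0745, 0.103]
tcp_rot: [0.132, 3.136, -0.001]
wrist_force: [-0.4, 0.3, -1.9]
width: 0.239
```

```bash
python3 chk.py 2 -58 -1.5 o22.png 0
```

```text
tip casing [48.9 -0.6] 115.1
row [502.9  32.4 101.4] turn 0 | now [498.1 -74.5 103. ] yaw 175.2 tz [ 0.003 -0.001 -1.   ] q [-0.2   0.01  2.06  0.    1.06 -1.68] F [-0.4  0.3 -1.9] w 0.239 t 24.0
```

Run:
```python
from tab import *
tip=(-108.6,2.2,-11.8)
tipgoal(-42.3,34-5.3,110,8,tip); tipgoal(-42.3,34-5.3,64.5,8,tip)
```

```text
row [89.4 72.1  3.8] turn -8.0 | now [497.6 -74.4 102.2] yaw 175.2 tz [ 0.002 -0.    -1.   ] q [-0.2   0.01  2.06 -0.    1.06 -1.68] F [-0.1  1.  -2.6] w 0.245 t 24.1
row [89.5 72.1 49.3] turn -8.0 | now [497.6 -74.4 102.2] yaw 175.2 tz [ 0.002 -0.    -1.   ] q [-0.2   0.01  2.06 -0.    1.06 -1.68] F [-0.1  1.  -2.6] w 0.245 t 24.1
```

{"api": "move_arm", "payload": {
  "steps": [
    [45,20,-10,-4,0],
    [89,40,-10,-8,0],
    [89,72,0,-8,0],
    [89,72,20,-8,0],
    [89,72,40,-8,0],
    [89,72,49,-8,0],
    [89,72,49,-8,0],
    [75,74,54.5,-8,0],
    [60,76,60.5,-8,0],
    [45,78,66.5,-8,0],
    [45,78,66.5,-8,0],
    [45,78,66.5,-8,0]
  ]
}}

```text
time: 25.25
tool_pos: [0.4589, 0.007, 0.0352]
tcp_rot: [0.086, -3.14, 0.0]
wrist_force: [0.3, 0.2, -1.3]
width: 0.241
```

```bash
python3 chk.py 3 34 11 o23.png 0
```

```text
tip casing [1.7 0.4] 46.9
row [458.6  18.3  35.2] turn 0 | now [458.9   7.   35.2] yaw -176.8 tz [-0. -0. -1.] q [-0.04  0.02  2.2  -0.    0.92 -1.66] F [ 0.3  0.2 -1.3] w 0.241 t 25.2
```

{"api": "move_arm", "payload": {
  "steps": [
    [-7,0.5,3,0,0],
    [-14,1,6,0,0],
    [-20,1,8,0,0],
    [-20,1,8,0,0],
    [-20,1,5,0,0],
    [-20,1,2,0,0],
    [-20,1,0,0,0],
    [-20,1,-2,0,0],
    [-20,1,-4,0,0],
    [-20,1,-6,0,0],
    [-20,1,-8,0,0],
    [-20,1,-10,0,0],
    [-20,1,-10,0,0]
  ]
}}

```text
time: 26.6
tool_pos: [0.4791, 0.0094, 0.0452]
tcp_rot: [-0.087, 3.139, 0.0]
wrist_force: [-0.1, 0.2, -3.0]
width: 0.239
```

```bash
python3 chk.py 3 34 11 o24.png 0
```

```text
tip casing [21.6  4.5] 57.1
row [478.9  17.2  44.7] turn 0 | now [479.1   9.4  45.2] yaw -176.8 tz [ 0.001  0.    -1.   ] q [-0.03  0.04  2.16  0.    0.94 -1.66] F [-0.1  0.2 -3. ] w 0.239 t 26.6
```

{"api": "move_arm", "payload": {
  "steps": [
    [0,0,-1,0,0],
    [0,0,-2,0,0],
    [0,0,-3,0,0],
    [0,0,-4,0,0],
    [0,0,-5,0,0],
    [0,0,-6,0,0],
    [0,0,-7,0,0],
    [0,0,-8,0,0],
    [0,0,-8,0,0],
    [0,0,-8,0,0]
  ]
}}

```text
time: 27.65
tool_pos: [0.4788, 0.0093, 0.0529]
tcp_rot: [-0.087, 3.14, -0.0]
wrist_force: [0.3, -0.1, -0.8]
width: 0.237
```

```bash
python3 chk.py 3 34 11 o25.png 0
```

```text
tip casing [21.4  4.4] 64.7
row [478.6  17.3  52.6] turn 0 | now [478.8   9.3  52.9] yaw -176.8 tz [ 0.001 -0.    -1.   ] q [-0.03  0.03  2.15 -0.    0.96 -1.66] F [ 0.3 -0.1 -0.8] w 0.237 t 27.6
```

{"api": "move_arm", "payload": {
  "steps": [
    [10,0,-20,0,0],
    [30,0,-45,0,0],
    [30,0,-45,0,0],
    [30,0,-45,0,0],
    [30,0,-45,0,0]
  ]
}}

```text
time: 28.2
tool_pos: [0.4486, 0.0077, 0.0969]
tcp_rot: [0.087, -3.14, -0.0]
wrist_force: [-0.6, -0.0, -1.4]
width: 0.242
```

Run:
```python
from tab import *
c=cam('scene'); np.savez('c_s26.npz',**c); crop(c,'s26.png',265,445,225,355,4.4)
P=cloud(c); 
ca=tocas(P*1000); 
for n,y in((1,-150),(2,-58),(3,34)):
    q=(ca[...,0]>-50)&(ca[...,0]<75)&(abs(ca[...,1]-y)<60)&(P[...,2]>.0575)&(P[...,2]<.075)&(c['pixels'].sum(2)<300)
    if q.sum()>20:
        A=np.c_[ca[q],np.ones(q.sum())]; k=np.linalg.lstsq(A,P[q][:,2]*1000,rcond=None)[0]
        print(n,q.sum(),'slopes deg',np.degrees(np.arctan(k[:2])),ca[q].mean(0)-[0,y],np.percentile(P[q][:,2]*1000,[5,50,95]))
pick_pose()
```

```text
1 336 slopes deg [1.93060631 1.96318445] [13.7784851  14.49730782] [58.15230229 61.4227848  64.32120416]
2 500 slopes deg [-2.0776558   3.25697793] [25.49758449 -0.39091191] [59.8076536  63.6694161  67.94338388]
3 391 slopes deg [2.80807972 0.55627421] [19.49054045  0.31826711] [58.78932346 64.94965092 68.89948021]
pitch down 21.6 heading 3.3 tip tool mm [-108.7    1.7  -11.7] tip world [556.8  15.4 108.2] rear tool [  81.4    1.3 -102. ]
```

Run:
```python
from tab import *
c=dict(np.load('c_s26.npz'))
for n,y,pts in((1,-150,((180,210),(167,203),(99,160),(243,165),(170,105),(165,222))),(2,-58,((305,320),(283,290),(215,265),(366,255))),(3,34,((478,378),(455,352),(388,325),(541,330)))):
    print(n,[np.round(tocas(onz(c,265+p[0]/4.4,225+p[1]/4.4,.061)*1000)-[0,y],1).tolist() for p in pts])
tip=(-108.6,2.2,-11.8)
tipgoal(15,34.3,80,0,tip);tipgoal(15,34.3,59.5,0,tip)
```

```text
1 [[33.0, 37.1], [33.3, 29.0], [31.8, -16.6], [-9.0, 46.4], [-19.0, -8.9], [43.4, 35.5]]
2 [[50.5, 35.2], [42.4, 16.3], [49.9, -20.1], [1.1, 38.1]]
3 [[29.5, 29.7], [23.5, 12.9], [29.4, -22.0], [-11.5, 40.5]]
row [-24.5  11.8  28.3] turn 8.0 | now [448.2   7.7  96.5] yaw -176.8 tz [-0.002  0.    -1.   ] q [-0.04 -0.09  2.17  0.    1.06 -1.66] F [-0.5 -0.6 -1.7] w 0.236 t 28.3
row [-24.6  11.8  48.8] turn 8.0 | now [448.2   7.7  96.5] yaw -176.8 tz [-0.002  0.    -1.   ] q [-0.04 -0.09  2.17  0.    1.06 -1.66] F [-0.5 -0.6 -1.7] w 0.236 t 28.3
```

```bash
python3 - <<'E'
from tab import *
from scipy.optimize import least_squares
c=dict(np.load('c_s26.npz')); crop(c,'s26r.png',275,395,240,320,6.5)
E
python3 - <<'E'
from tab import *
from scipy.optimize import least_squares
c=dict(np.load('c_s26.npz'))
D={1:(-150,((80,150),(90,190),(115,215),(150,230),(225,222),(265,200),(288,165)),(208,220)),2:(-58,((257,290),(268,340),(295,368),(330,385),(400,382),(440,360),(470,310)),(380,375)),3:(34,((508,385),(520,430),(545,455),(590,475),(655,478),(700,455),(732,400)),(635,470))}
for n,(y,p,sp) in D.items():
    p=np.array(p)/6.5+[275,240]; 
    for z in(.055,.059):
        W=tocas(onz(c,p[:,0],p[:,1],z)*1000)-[0,y]
        r=least_squares(lambda v:np.hypot(*(W-v[:2]).T)-v[2],[10,5,38]); s=tocas(onz(c,sp[0]/6.5+275,sp[1]/6.5+240,z)*1000)-[0,y]-r.x[:2]
        print(n,z,np.round(r.x,1),'split ang',round(np.degrees(np.arctan2(s[1],s[0]))))
E
```

```text
1 0.055 [10.  12.  37.3] split ang 52
1 0.059 [12.4 14.  37.1] split ang 52
2 0.055 [26.1  8.8 36.4] split ang 46
2 0.059 [28.4 10.4 36.2] split ang 46
3 0.055 [ 4.9  6.3 37.5] split ang 41
3 0.059 [ 7.3  7.4 37.4] split ang 41
```

Run:
```python
from tab import *
tip=(-108.6,2.2,-11.8)
tipgoal(0,42,85,5,tip);tipgoal(0,42,59,5,tip)
```

```text
row [-10.   12.   23.3] turn 3.0 | now [448.2   7.7  96.5] yaw -176.8 tz [-0.002  0.    -1.   ] q [-0.04 -0.09  2.17  0.    1.06 -1.66] F [-0.5 -0.6 -1.7] w 0.236 t 28.3
row [-10.1  12.   49.3] turn 3.0 | now [448.2   7.7  96.5] yaw -176.8 tz [-0.002  0.    -1.   ] q [-0.04 -0.09  2.17  0.    1.06 -1.66] F [-0.5 -0.6 -1.7] w 0.236 t 28.3
```

{"api": "move_arm", "payload": {
  "steps": [
    [-10,12,10,3,0],
    [-10,12,30,3,0],
    [-10,12,49,3,0],
    [-10,12,49,3,0],
    [-18,12,49,3,0],
    [-26,12,49,3,0],
    [-34,12,49,3,0],
    [-42,12,49,3,0],
    [-50,12,49,3,0],
    [-50,12,49,3,0],
    [-50,12,49,3,0]
  ]
}}

```text
time: 29.4
tool_pos: [0.4986, 0.0224, 0.049]
tcp_rot: [-0.005, 3.14, -0.0]
wrist_force: [0.3, 0.5, -1.4]
width: 0.244
```

```bash
python3 chk.py 3 34 20 o27.png 0
```

```text
tip casing [40.8 13.5] 60.9
row [498.8 -20.8  48.4] turn 0 | now [498.6  22.4  49. ] yaw -179.8 tz [ 0.001 -0.    -1.   ] q [-0.    0.07  2.11 -0.    0.95 -1.58] F [ 0.3  0.5 -1.4] w 0.244 t 29.4
```

{"api": "move_arm", "payload": {
  "steps": [
    [-4,0,0,0,0],
    [-8,0,0,0,0],
    [-8,0,0,0,0],
    [-2,0,-10,0,0],
    [0,0,-50,0,0],
    [0,0,-50,0,0],
    [0,0,-50,0,0]
  ]
}}

```text
time: 30.15
tool_pos: [0.4993, 0.0224, 0.1004]
tcp_rot: [-0.005, 3.137, -0.0]
wrist_force: [0.2, 0.5, -1.8]
width: 0.243
```

Run:
```python
from tab import *
c=cam('scene'); np.savez('c_s28.npz',**c); crop(c,'s28.png',275,395,240,320,6.5)
tip=(-108.6,2.2,-11.8)
tipgoal(0,-150+15,85,5,tip);tipgoal(0,-150+15,59,5,tip)
```

```text
row [  55.9 -178.3   25.8] turn -0.0 | now [498.   22.3  99.1] yaw -179.8 tz [ 0.001 -0.    -1.   ] q [-0.01  0.01  2.07 -0.    1.06 -1.58] F [-0.3  0.3 -2.5] w 0.242 t 30.2
row [  55.9 -178.3   51.8] turn -0.0 | now [498.   22.3  99.1] yaw -179.8 tz [ 0.001 -0.    -1.   ] q [-0.01  0.01  2.07 -0.    1.06 -1.58] F [-0.3  0.3 -2.5] w 0.242 t 30.2
```

Run:
```python
from tab import *
tip=(-108.6,2.2,-11.8)
tipgoal(24,-58+13,59.5,5,tip)
```

```text
row [ 24.2 -90.7  51.3] turn -0.0 | now [498.   22.3  99.1] yaw -179.8 tz [ 0.001 -0.    -1.   ] q [-0.01  0.01  2.07 -0.    1.06 -1.58] F [-0.3  0.3 -2.5] w 0.242 t 30.2
```

{"api": "move_arm", "payload": {
  "steps": [
    [24,-45,-10,0,0],
    [24,-91,10,0,0],
    [24,-91,30,0,0],
    [24,-91,45,0,0],
    [24,-91,51,0,0],
    [24,-91,51,0,0],
    [18,-91,51,0,0],
    [12,-92,51,0,0],
    [6,-92,51,0,0],
    [0,-92,51,0,0],
    [0,-92,51,0,0]
  ]
}}

```text
time: 31.3
tool_pos: [0.5004, -0.0697, 0.0486]
tcp_rot: [-0.005, 3.138, -0.001]
wrist_force: [0.4, 0.2, -0.2]
width: 0.239
```

```bash
python3 chk.py 2 -58 25 o29.png 0
```

```text
tip casing [50.2 14. ] 60.8
row [500.3  71.4  47. ] turn 0 | now [500.4 -69.7  48.6] yaw -179.8 tz [ 0.003 -0.    -1.   ] q [-0.19  0.08  2.1   0.    0.95 -1.76] F [ 0.4  0.2 -0.2] w 0.239 t 31.3
```

Run:
```python
from tab import *
tip=(-108.6,2.2,-11.8)
tipgoal(2,-150+17,59.5,5,tip)
```

```text
row [ 55.4 -84.4   0.7] turn -0.0 | now [500.  -69.7  48.5] yaw -179.8 tz [ 0.003 -0.    -1.   ] q [-0.19  0.08  2.11  0.    0.95 -1.76] F [ 0.8 -0.6 -0.2] w 0.236 t 31.4
```

{"api": "move_arm", "payload": {
  "steps": [
    [3,0,-10,0,0],
    [3,0,-45,0,0],
    [30,-45,-45,0,0],
    [55,-84,-45,0,0],
    [55,-84,-20,0,0],
    [55,-84,1,0,0],
    [55,-84,1,0,0],
    [47,-84,1,0,0],
    [39,-84,1,0,0],
    [31,-85,1,0,0],
    [23,-85,1,0,0],
    [15,-86,1,0,0],
    [11,-86,1,0,0],
    [11,-86,1,0,0]
  ]
}}

```text
time: 32.75
tool_pos: [0.4811, -0.1567, 0.0445]
tcp_rot: [0.006, -3.127, 0.002]
wrist_force: [-13.6, -10.6, -3.7]
width: 0.242
```

```bash
python3 chk.py 1 -150 31 o30.png 0
```

```text
tip casing [38.4 17.7] 54.8
row [479.8 158.6  51. ] turn 0 | now [ 481.1 -156.7   44.5] yaw -179.8 tz [-0.014 -0.002 -1.   ] q [-0.36  0.1   2.09 -0.01  0.96 -1.93] F [-13.6 -10.6  -3.7] w 0.242 t 32.8
```

{"api": "move_arm", "payload": {
  "steps": [
    [4,0,0,0,0],
    [6,0,-3,0,0],
    [6,0,-6,0,0],
    [4,0,-9,0,0],
    [0,0,-12,0,0],
    [-5,0,-12,0,0],
    [-10,0,-12,0,0],
    [-10,0,-12,0,0]
  ]
}}

```text
time: 33.6
tool_pos: [0.4986, -0.1556, 0.0589]
tcp_rot: [-0.006, 3.141, -0.0]
wrist_force: [0.6, -0.1, -1.9]
width: 0.237
```

```bash
python3 chk.py 1 -150 31 o31.png 0; python3 -c "
from h import *
pick_pose('w31.png')"
```

```text
tip casing [55.6 20.2] 70.8
row [498.1 157.4  58.3] turn 0 | now [ 498.6 -155.6   58.9] yaw -179.8 tz [ 0.001 -0.    -1.   ] q [-0.35  0.1   2.06  0.    0.98 -1.92] F [ 0.6 -0.1 -1.9] w 0.237 t 33.6
pitch down 21.6 heading 0.3 tip tool mm [-108.6    1.7  -11.6] tip world [ 606.6 -153.4   70.3] rear tool [  81.5    1.3 -102. ]
```

{"api": "move_arm", "payload": {
  "steps": [
    [-4,0,-2,0,0],
    [-8,0,-4,0,0],
    [-8,0,-7,0,0],
    [-8,0,-10,0,0],
    [-8,0,-14,0,0],
    [-8,0,-18,0,0],
    [-8,0,-24,0,0],
    [-8,0,-30,0,0],
    [-8,0,-36,0,0],
    [-8,0,-36,0,0]
  ]
}}

```text
time: 34.7
tool_pos: [0.5064, -0.1559, 0.0961]
tcp_rot: [-0.005, 3.139, -0.001]
wrist_force: [0.1, -0.0, -2.5]
width: 0.239
```

```bash
python3 chk.py 1 -150 31 o32.png 0
```

```text
tip casing [63.5 20.5] 108.2
row [506.2 157.6  94.8] turn 0 | now [ 506.4 -155.9   96.1] yaw -179.8 tz [ 0.002 -0.001 -1.   ] q [-0.35  0.07  2.02  0.    1.05 -1.92] F [ 0.1 -0.  -2.5] w 0.239 t 34.7
```

```bash
cat >> tab.py <<'E'
def tipgoalw(w,z,head,tip):
    psi=np.radians(head+180); tx=np.array([np.cos(psi),np.sin(psi)]); ty=np.array([np.sin(psi),-np.cos(psi)])
    p=np.asarray(w)-tip[0]*tx-tip[1]*ty
    return goal(p[0],p[1],z+tip[2],np.degrees(psi))
E
python3 - <<'E'
from tab import *
tip=(-108.6,2.0,-11.8)
tipgoalw((467.6,396),200,-10,tip)
E
```

```text
row [143.8 569.1 -93.2] turn 10.2 | now [ 506.  -155.8   95.5] yaw -179.8 tz [ 0.002 -0.001 -1.   ] q [-0.35  0.07  2.02  0.    1.05 -1.92] F [-0.2  1.  -1.9] w 0.235 t 34.8
```

{"api": "move_arm", "payload": {
  "steps": [
    [0,0,-5,0,0],
    [0,0,-15,0,0],
    [0,0,-28,0,0],
    [0,0,-42,0,0],
    [0,0,-56,0,0],
    [0,0,-70,0,0],
    [0,0,-82,0,0],
    [0,0,-90,0,0],
    [2,5,-93,0,0],
    [6,14,-93,0,0],
    [12,28,-93,1,0],
    [18,46,-93,2,0],
    [24,66,-93,3,0],
    [30,88,-93,4,0],
    [36,111,-93,5,0],
    [42,134,-93,6,0],
    [48,157,-93,7,0],
    [54,180,-93,8,0],
    [60,203,-93,8,0],
    [66,226,-93,8,0]
  ]
}}

```text
time: 36.75
tool_pos: [0.437, 0.0715, 0.1867]
tcp_rot: [-0.214, -3.132, 0.0]
wrist_force: [0.6, 0.0, -1.7]
width: 0.238
```

Run:
```python
from tab import *
c=cam('scene'); crop(c,'s33.png',230,480,100,300,3); 
tip=(-108.6,2.0,-11.8)
tipgoalw((467.6,396),200,-10,tip)
```

```text
row [ 1.208e+02  3.251e+02 -2.000e-01] turn 2.2 | now [436.1  74.4 186.7] yaw 172.2 tz [-0.003  0.003 -1.   ] q [ 0.11 -0.18  2.08  0.    1.25 -1.33] F [-0.9  2.7 -2.6] w 0.24 t 36.8
```

{"api": "move_arm", "payload": {
  "steps": [
    [0,0,0,0,0],
    [0,0,0,0,0],
    [0,0,0,0,0]
  ]
}}

```text
time: 37.1
tool_pos: [0.4386, 0.0697, 0.1874]
tcp_rot: [-0.215, -3.134, 0.001]
wrist_force: [0.1, 0.0, -1.5]
width: 0.242
```

```bash
python3 - <<'E'
from tab import *
c=cam('scene'); crop(c,'s34.png',250,470,210,370,3.5);np.savez('c_s34.npz',**c)
E
python3 - <<'E'
from tab import *
from scipy.optimize import least_squares
c=dict(np.load('c_s34.npz'))
D={2:(-58,((217,275),(222,300),(238,322),(265,330),(300,328),(325,310),(338,275))),3:(34,((350,345),(355,370),(375,392),(400,402),(435,397),(460,380),(475,345)))}
for n,(y,p) in D.items():
    p=np.array(p)/3.5+[250,210]
    for z in(.055,.058):
        W=tocas(onz(c,p[:,0],p[:,1],z)*1000)-[0,y]
        r=least_squares(lambda v:np.hypot(*(W-v[:2]).T)-38,[10,5]); print(n,z,np.round(r.x,1),np.hypot(*r.x), r.cost)
w=cam('wrist','w34.png'); np.savez('c_w34.npz',**w)
E
```

```text
2 0.055 [37.4 12.2] 39.29382639133582 1.6823579935104256
2 0.058 [38.9 13.3] 41.07573242210433 1.670672717752845
3 0.055 [30.  14.8] 33.48642275517144 3.8781983974329624
3 0.058 [31.6 15.6] 35.19598264362509 3.8746065403697547
```

Run:
```python
from tab import *
tip=(-108.6,2.0,-11.8)
tipgoal(38,34+14,100,5,tip); tipgoal(38,34+14,60,5,tip)
```

```text
row [-63.  -38.   99.4] turn -8.1 | now [438.8  69.6 187.6] yaw 172.1 tz [-0. -0. -1.] q [ 0.1  -0.18  2.08 -0.    1.25 -1.33] F [-0.3  0.3 -1.9] w 0.242 t 37.2
row [-63.  -38.  139.4] turn -8.1 | now [438.8  69.6 187.6] yaw 172.1 tz [-0. -0. -1.] q [ 0.1  -0.18  2.08 -0.    1.25 -1.33] F [-0.3  0.3 -1.9] w 0.242 t 37.2
```

{"api": "move_arm", "payload": {
  "steps": [
    [-30,-20,30,-4,0],
    [-63,-38,60,-8,0],
    [-63,-38,100,-8,0],
    [-63,-38,130,-8,0],
    [-63,-38,139,-8,0],
    [-63,-38,139,-8,0],
    [-69,-37,139,-8,0],
    [-75,-36,139,-8,0],
    [-81,-35.5,139,-8,0],
    [-81,-35.5,139,-8,0]
  ]
}}

```text
time: 38.2
tool_pos: [0.4985, 0.0244, 0.0483]
tcp_rot: [0.006, -3.109, -0.001]
wrist_force: [-43.1, 0.3, 27.1]
width: 0.234
```

```bash
python3 chk.py 3 34 31 o35.png 0
```

```text
tip casing [40.8 15.6] 56.6
row [496.7 -22.7  64.3] turn 0 | now [498.5  24.4  48.3] yaw -179.8 tz [-0.032  0.    -0.999] q [-0.    0.1   2.09  0.    0.99 -1.58] F [-43.1   0.3  27.1] w 0.234 t 38.2
```

{"api": "move_arm", "payload": {
  "steps": [
    [8,0,0,0,0],
    [14,0,-5,0,0],
    [14,0,-30,0,0],
    [14,0,-60,0,0],
    [14,0,-60,0,0],
    [14,0,-60,0,0]
  ]
}}

```text
time: 38.85
tool_pos: [0.503, 0.024, 0.1116]
tcp_rot: [-0.005, 3.135, -0.0]
wrist_force: [0.0, -0.8, -2.8]
width: 0.24
```

Run:
```python
from tab import *
t,d,w=pick_pose('w36.png')
goal(0,0,0)
c=cam('scene'); np.savez('c_s36.npz',**c); s=bot.read_state(); M=R.from_rotvec(s['tcp_rot']).as_matrix()
overlay(c,w,M@d,'o36.png',310,430,220,330,5.5,[np.append(cas(-46,145),69)/1000,np.append(cas(-22,145),67)/1000])
from scipy.optimize import least_squares
```

```text
pitch down 21.1 heading -0.0 tip tool mm [-109.1    1.1  -12.6] tip world [611.9  25.5 124.9] rear tool [  81.9    1.9 -101.2]
row [501.7 -22.4 108.4] turn 0 | now [501.3  24.  109.9] yaw -179.8 tz [ 0.003 -0.    -1.   ] q [-0.    0.    2.06 -0.    1.08 -1.58] F [-0.9 -0.3 -2.3] w 0.238 t 38.9
```

```bash
sed -i 's/-108.6,2.2,-11.8/-109.1,1.6,-12.6/; s/21.6/21.1/g' chk.py
python3 - <<'E'
from tab import *
tip=(-109.1,1.6,-12.6)
tipgoal(-34,145,100,0,tip); tipgoal(-34,145,72,0,tip)
E
```

```text
row [ 67.9 112.1  21.3] turn 5.0 | now [500.2  24.  108.8] yaw -179.8 tz [ 0.001 -0.    -1.   ] q [-0.    0.    2.06 -0.    1.08 -1.58] F [ 0.3  0.3 -1.5] w 0.237 t 39.0
row [ 67.9 112.1  49.3] turn 5.0 | now [500.2  24.  108.8] yaw -179.8 tz [ 0.001 -0.    -1.   ] q [-0.    0.    2.06 -0.    1.08 -1.58] F [ 0.3  0.3 -1.5] w 0.237 t 39.0
```

{"api": "move_arm", "payload": {
  "steps": [
    [34,0,-10,0,0],
    [68,0,-10,5,0],
    [68,40,-10,5,0],
    [68,80,-10,5,0],
    [68,112,0,5,0],
    [68,112,20,5,0],
    [68,112,43,5,0],
    [68,112,43,5,0],
    [68,112,43,5,0],
    [68,112,43,5,0]
  ]
}}

```text
time: 39.95
tool_pos: [0.4321, 0.1356, 0.0662]
tcp_rot: [0.133, 3.139, 0.0]
wrist_force: [0.5, -1.0, -1.2]
width: 0.239
```

```bash
cat > chkc.py <<'E'
import sys
from tab import *
pit=21.1 if len(sys.argv)<3 else float(sys.argv[2])
tip=np.array([-109.1,1.6,-12.6])/1000
s=bot.read_state(); M=R.from_rotvec(s['tcp_rot']).as_matrix(); w=s['tool_pos']+M@tip
d=M@np.array([-np.cos(np.radians(pit)),0,np.sin(np.radians(pit))])
print('tip casing',np.round(tocas(w*1000),1),np.round(w[2]*1000,1)); goal(0,0,0)
c=cam('scene'); np.savez('c_last.npz',**c)
ex=[np.append(cas(*q[:2]),q[2])/1000 for q in((-46,120,69),(-46,170,69),(-22,113,81),(-22,177,81),(62,113,81),(62,177,81))]
overlay(c,w,d,sys.argv[1],375,465,260,350,6.5,ex)
E
python3 chkc.py o37.png
```

```text
tip casing [-33.9 144.7] 78.8
row [ 419.1 -171.7   66.1] turn 0 | now [432.1 135.6  66.2] yaw 175.1 tz [ 0.  0. -1.] q [ 0.25 -0.04  2.19 -0.    0.99 -1.24] F [ 0.5 -1.  -1.2] w 0.239 t 40.0
```

{"api": "move_arm", "payload": {
  "steps": [
    [0,0,4,0,0],
    [0,0,8,0,0],
    [0,0,10,0,0],
    [0,0,10,0,0],
    [0,0,10,0,0]
  ]
}}

```text
time: 40.5
tool_pos: [0.4336, 0.136, 0.057]
tcp_rot: [0.132, 3.135, 0.001]
wrist_force: [1.0, -1.0, 4.4]
width: 0.235
```

```bash
python3 chkc.py o38.png
```

```text
tip casing [-32.5 145.2] 70.0
row [ 420.8 -172.    55.3] turn 0 | now [433.6 136.   57. ] yaw 175.2 tz [ 0.004  0.001 -1.   ] q [ 0.25 -0.03  2.2  -0.    0.97 -1.24] F [ 1.  -1.   4.4] w 0.235 t 40.5
```

{"api": "move_arm", "payload": {
  "steps": [
    [0,0,-1,0,0],
    [-3,0,0.2,0,0],
    [-6,0,1.3,0,0],
    [-9,0,2.5,0,0],
    [-11,0,3.2,0,0],
    [-11,0,3.2,0,0]
  ]
}}

```text
time: 41.15
tool_pos: [0.4439, 0.1351, 0.0531]
tcp_rot: [0.132, 3.137, 0.001]
wrist_force: [0.9, 0.1, 4.5]
width: 0.239
```

```bash
python3 chkc.py o39.png
```

```text
tip casing [-22.1 145.2] 65.9
row [ 431.  -171.9   52.3] turn 0 | now [443.9 135.1  53.1] yaw 175.2 tz [ 0.002  0.    -1.   ] q [ 0.24 -0.    2.18  0.    0.96 -1.24] F [0.9 0.1 4.5] w 0.239 t 41.1
```

{"api": "move_arm", "payload": {
  "steps": [
    [-2,0,0.8,0,0],
    [-4,0,1.5,0,0],
    [-6,0,2.3,0,0],
    [-6,0,2.3,0,0]
  ]
}}

```text
time: 41.6
tool_pos: [0.4496, 0.1346, 0.0507]
tcp_rot: [0.132, 3.137, 0.001]
wrist_force: [0.8, 0.0, 4.8]
width: 0.239
```

```bash
python3 chkc.py o40.png
```

```text
tip casing [-16.3 145.2] 63.5
row [ 436.8 -171.9   50. ] turn 0 | now [449.6 134.6  50.7] yaw 175.2 tz [ 0.001  0.    -1.   ] q [ 0.24  0.01  2.17  0.    0.95 -1.25] F [0.8 0.  4.8] w 0.239 t 41.6
```

{"api": "move_arm", "payload": {
  "steps": [
    [-1.5,0,0.6,0,0],
    [-3,0,1.2,0,0],
    [-3.5,0,1.4,0,0],
    [-3.5,0,1.4,0,0]
  ]
}}

```text
time: 42.05
tool_pos: [0.4525, 0.1344, 0.0495]
tcp_rot: [0.132, 3.138, 0.001]
wrist_force: [-1.7, 0.9, 8.9]
width: 0.24
```

```bash
python3 chkc.py o41.png
```

```text
tip casing [-13.4 145.2] 62.1
row [ 439.7 -172.    49.2] turn 0 | now [452.5 134.4  49.5] yaw 175.2 tz [ 0.  0. -1.] q [ 0.24  0.02  2.17  0.    0.95 -1.25] F [-1.7  0.9  8.9] w 0.24 t 42.0
```

{"api": "move_arm", "payload": {
  "steps": [
    [0,0,2,0,0],
    [0.5,0,5,0,0],
    [1,0,8,0,0],
    [1.5,0,11,0,0],
    [2,0,14,0,0],
    [2.5,0,17,0,0],
    [3,0,20,0,0],
    [3.5,0,22,0,0],
    [3.5,0,22,0,0]
  ],
  "newtons": 30
}}

```text
time: 43.0
tool_pos: [0.4482, 0.1348, 0.028]
tcp_rot: [-0.132, -3.138, -0.001]
wrist_force: [-7.1, 0.1, 16.0]
width: 0.242
```

```bash
python3 chkc.py o42.png; python3 -c "
from h import *
pick_pose()"
```

```text
tip casing [-17.8 145.2] 40.5
row [ 435.2 -172.1   28.5] turn 0 | now [448.2 134.8  28. ] yaw 175.2 tz [-0.001  0.001 -1.   ] q [ 0.24  0.04  2.19  0.    0.91 -1.25] F [-7.1  0.1 16. ] w 0.242 t 43.0
pitch down 7.6 heading -2.8 tip tool mm [-118.7    5.1  -39.2] tip world [567.  129.9  67.1] rear tool [ 87.5  -2.4 -80.7]
```

{"api": "move_arm", "payload": {
  "steps": [
    [0.3,0,3,0,0],
    [0.6,0,6,0,0],
    [0.8,0,9,0,0],
    [1,0,12,0,0],
    [1,0,15,0,0],
    [1,0,17,0,0],
    [1,0,17,0,0],
    [1,0,17,0,0]
  ],
  "newtons": 30
}}

```text
time: 43.9
tool_pos: [0.447, 0.1348, 0.0102]
tcp_rot: [-0.132, -3.137, -0.001]
wrist_force: [-4.7, 0.3, 10.3]
width: 0.24
```

```bash
python3 chkc.py o43.png; python3 -c "
from h import *
pick_pose()"
```

```text
tip casing [-19.  145.1] 22.6
row [ 434.  -171.9   10.8] turn 0 | now [447.  134.8  10.2] yaw 175.2 tz [-0.002  0.    -1.   ] q [ 0.24  0.07  2.2   0.    0.87 -1.25] F [-4.7  0.3 10.3] w 0.24 t 43.9
pitch down -4.6 heading -1.3 tip tool mm [-120.4    8.1  -65.1] tip world [567.7 132.7  75.1] rear tool [ 89.7  -4.9 -62.2]
```

{"api": "move_arm", "payload": {
  "steps": [
    [0,0,3,0,0],
    [0,0,6,0,0],
    [0,0,9,0,0],
    [0,0,12,0,0],
    [0,0,12,0,0],
    [0,0,12,0,0]
  ],
  "newtons": 30
}}

```text
time: 44.6
tool_pos: [0.4472, 0.1349, -0.0021]
tcp_rot: [-0.132, -3.138, -0.001]
wrist_force: [-1.5, 1.7, 6.3]
width: 0.238
```

```bash
python3 chkc.py o44.png
python3 - <<'E'
from tab import *
pick_pose()
c=dict(np.load('c_last.npz')); P=cloud(c); ca=tocas(P*1000); V=c['pixels'].sum(2)
m=(V<140)&(ca[...,0]>-35)&(ca[...,0]<70)&(abs(ca[...,1]-145)<40)&(P[...,2]>.06)&(P[...,2]<.12)
for x in range(-30,65,10):
    q=m&(abs(ca[...,0]-x)<4)
    if q.sum()>5: print(x,q.sum(),np.round(np.percentile(P[q][:,2]*1000,[10,50,90]),1))
E
```

```text
tip casing [-18.7 145.3] 10.3
row [ 434.3 -172.    -1.8] turn 0 | now [447.2 134.9  -2.1] yaw 175.2 tz [-0.001  0.001 -1.   ] q [ 0.24  0.09  2.21  0.    0.84 -1.25] F [-1.5  1.7  6.3] w 0.238 t 44.6
pitch down -13.0 heading 0.7 tip tool mm [-118.4   12.3  -82.9] tip world [566.3 137.2  80.6] rear tool [ 88.5  -7.4 -49.4]
-20 56 [93.3 95.4 97. ]
-10 123 [91.7 94.4 96.2]
0 128 [90.6 93.1 94.8]
10 124 [88.1 90.7 93.1]
20 122 [87.5 89.4 91.8]
30 128 [85.4 87.6 90. ]
40 128 [83.  86.1 87.9]
50 134 [82.  83.8 86.1]
60 207 [64.  79.4 84. ]
```

{"api": "move_arm", "payload": {
  "steps": [
    [10,0,0,0,0],
    [25,0,0,0,0],
    [45,0,0,0,0],
    [60,0,-10,0,0],
    [60,0,-50,0,0],
    [60,0,-100,0,0],
    [60,0,-150,0,0],
    [60,0,-160,0,0],
    [60,0,-160,0,0],
    [60,0,-160,0,0]
  ],
  "newtons": 60
}}

```text
time: 45.7
tool_pos: [0.3855, 0.1389, 0.1555]
tcp_rot: [-0.132, -3.135, 0.002]
wrist_force: [-0.7, 0.6, -2.7]
width: 0.239
```

Run:
```python
from tab import *
goal(490,-366,155,-177.5)
c=cam('scene','s45.png'); P=cloud(c); ca=tocas(P*1000); V=c['pixels'].sum(2)
m=(V<140)&(ca[...,0]>-35)&(ca[...,0]<70)&(abs(ca[...,1]-145)<40)&(P[...,2]>.06)&(P[...,2]<.12)
for x in range(-30,65,20):
    q=m&(abs(ca[...,0]-x)<4)
    if q.sum()>5: print(x,q.sum(),np.round(np.percentile(P[q][:,2]*1000,[10,50,90]),1))
```

```text
row [-146.5 -494.4    0.6] turn -7.3 | now [385.5 138.9 155.5] yaw 175.2 tz [-0.004 -0.001 -1.   ] q [ 0.29 -0.23  2.18  0.    1.2  -1.2 ] F [-0.7  0.6 -2.7] w 0.239 t 45.7
-10 114 [90.3 91.9 94.2]
10 122 [87.4 89.5 91.7]
30 123 [84.6 86.9 88.5]
50 130 [81.1 83.3 85.4]
```

{"api": "move_arm", "payload": {
  "steps": [
    [-14,-49,-10,0,0],
    [-28,-98,-10,0,0],
    [-42,-147,-10,-2,0],
    [-56,-196,-10,-4,0],
    [-70,-245,-10,-6,0],
    [-90,-294,-10,-7.3,0],
    [-110,-343,-10,-7.3,0],
    [-125,-392,-10,-7.3,0],
    [-140,-440,-10,-7.3,0],
    [-146,-494,-10,-7.3,0],
    [-146,-494,-10,-7.3,0],
    [-146,-494,-10,-7.3,0],
    [-146,-494,-10,-7.3,0]
  ]
}}

```text
time: 47.05
tool_pos: [0.4904, -0.3633, 0.165]
tcp_rot: [0.067, -3.137, -0.007]
wrist_force: [0.5, -0.7, -1.2]
width: 0.24
```

Run:
```python
from tab import *
goal(490,-366,-36,-177.5); pick_pose('w46.png')
```

```text
row [-2.00e-01 -3.60e+00  2.01e+02] turn -0.1 | now [ 490.4 -363.3  165. ] yaw -177.6 tz [-0.004  0.004 -1.   ] q [-0.68  0.17  1.78  0.    1.21 -2.29] F [ 0.5 -0.7 -1.2] w 0.24 t 47.0
pitch down -12.6 heading 2.4 tip tool mm [-119.7    1.4  -82.3] tip world [ 610.3 -357.1  246.9] rear tool [ 88.3   1.4 -50.2]
```

{"api": "move_arm", "payload": {
  "steps": [
    [0,-3,50,0,0],
    [0,-3,100,0,0],
    [0,-3,140,0,0],
    [0,-3,165,0,0],
    [0,-3,178,0,0],
    [0,-3,183,0,0],
    [0,-3,187,0,0],
    [0,-3,191,0,0],
    [0,-3,195,0,0],
    [0,-3,198,0,0],
    [0,-3,198,0,0]
  ],
  "newtons": 22
}}

```text
time: 48.2
tool_pos: [0.4958, -0.3698, -0.0257]
tcp_rot: [-0.067, 3.135, -0.006]
wrist_force: [1.7, 3.7, 7.1]
width: 0.237
```

Run:
```python
from tab import *
goal(490,-366,-36,-177.5); pick_pose('w47.png')
```

```text
row [ 5.7  4.1 10.3] turn -0.1 | now [ 495.8 -369.8  -25.7] yaw -177.6 tz [ 0.006 -0.004 -1.   ] q [-0.68  0.37  1.91  0.    0.86 -2.3 ] F [1.7 3.7 7.1] w 0.237 t 48.2
pitch down -7.2 heading 2.1 tip tool mm [-120.7    0.6  -71.2] tip world [ 615.9 -363.8   46.3] rear tool [ 89.4   1.9 -58.7]
```

{"api": "move_arm", "payload": {
  "steps": [
    [0,0,3,0,0],
    [0,0,6,0,0],
    [0,0,9,0,0],
    [0,0,9,0,0]
  ],
  "newtons": 20
}}

```text
time: 48.65
tool_pos: [0.4978, -0.3714, -0.0331]
tcp_rot: [-0.068, 3.131, -0.011]
wrist_force: [2.6, 2.3, 10.8]
width: 0.238
```

Run:
```python
from tab import *
goal(490,-366,-36,-177.5); pick_pose('w48.png')
```

```text
row [7.6 5.7 2.7] turn -0.0 | now [ 497.8 -371.4  -33.1] yaw -177.5 tz [ 0.01  -0.007 -1.   ] q [-0.68  0.38  1.91  0.    0.84 -2.3 ] F [ 2.6  2.3 10.8] w 0.238 t 48.6
pitch down -2.3 heading 2.3 tip tool mm [-120.9    1.   -61. ] tip world [ 617.9 -364.8   29. ] rear tool [ 89.4   1.5 -66.7]
```

Nearly flat; release.

{"api": "move_arm", "payload": {
  "steps": [
    [0,0,0,0,50],
    [0,0,-2,0,100],
    [0,0,-4,0,100],
    [0,0,-6,0,100],
    [0,0,-6,0,100],
    [0,0,-40,0,100],
    [0,0,-90,0,100],
    [0,0,-140,0,100],
    [0,0,-190,0,100],
    [0,0,-230,0,100],
    [0,0,-230,0,100],
    [0,0,-230,0,100]
  ]
}}

```text
time: 49.9
tool_pos: [0.4926, -0.3686, 0.1923]
tcp_rot: [-0.068, 3.139, -0.003]
wrist_force: [-0.4, -0.2, -0.8]
width: 1.002
```

Run:
```python
from tab import *
goal(430,95,150,180)
c=cam('wrist','w49.png'); np.savez('c_w49.npz',**c)
c=cam('scene','s49.png'); np.savez('c_s49.npz',**c)
```

```text
row [ 42.6 465.9  41.3] turn 2.5 | now [ 492.6 -368.6  192.3] yaw -177.5 tz [ 0.002 -0.002 -1.   ] q [-0.68  0.15  1.74 -0.    1.25 -2.3 ] F [-0.4 -0.2 -0.8] w 1.002 t 49.9
```

Run:
```python
from tab import *
goal(594.7,123.8,150,175.2)
```

```text
row [-125.   486.    39.5] turn 7.3 | now [ 490.9 -367.2  188.8] yaw -177.5 tz [-0.003  0.002 -1.   ] q [-0.68  0.15  1.75 -0.    1.25 -2.3 ] F [-0.3  0.5 -0.2] w 0.998 t 50.0
```

{"api": "move_arm", "payload": {
  "steps": [
    [-10,49,0,0,100],
    [-22,98,0,0,100],
    [-34,147,0,0,100],
    [-46,196,0,2,100],
    [-58,245,0,4,100],
    [-70,294,0,6,100],
    [-85,343,10,7.3,100],
    [-100,392,20,7.3,100],
    [-112,441,30,7.3,100],
    [-125,486,39,7.3,100],
    [-125,486,39,7.3,100],
    [-125,486,39,7.3,100],
    [-125,486,39,7.3,100],
    [-125,486,39,7.3,100]
  ]
}}

```text
time: 51.4
tool_pos: [0.5955, 0.1213, 0.1514]
tcp_rot: [-0.135, -3.138, 0.001]
wrist_force: [0.3, 0.5, -0.4]
width: 1.004
```

Run:
```python
from tab import *
goal(594.7,123.8,9,175.2)
c=cam('wrist','w50.png'); np.savez('c_w50.npz',**c)
P=cloud(c); V=c['pixels'].sum(2); ca=tocas(P*1000)
m=(V<130)&(P[...,2]>.07)&(P[...,2]<.105)&(abs(ca[...,0]-20)<60)&(abs(ca[...,1]-145)<50)
Q=P[m]*1000; q=ca[m]; print(m.sum(),'center',Q.mean(0),'cas range',np.percentile(q,[1,99],axis=0)); r=cv2.minAreaRect(Q[:,:2].astype(np.float32)); print(r)
```

```text
row [  0.9   2.5 142.4] turn -0.1 | now [595.5 121.3 151.4] yaw 175.1 tz [-0.001 -0.001 -1.   ] q [ 0.16  0.17  1.8  -0.    1.18 -1.32] F [ 0.3  0.5 -0.4] w 1.004 t 51.4
11580 center [587.47024318 124.6494217   87.98674092] cas range [[-24.62895493 114.50851336]
 [ 58.1569818  176.03074614]]
((591.67626953125, 124.38528442382812), (63.37430191040039, 85.56018829345703), 85.37698364257812)
```

{"api": "move_arm", "payload": {
  "steps": [
    [4,3,45,0,100],
    [4,3,90,0,100],
    [4,3,115,0,100],
    [4,3,130,0,100],
    [4,3,142,0,100],
    [4,3,142,0,100],
    [4,3,142,0,100],
    [4,3,142,0,0],
    [4,3,142,0,0],
    [4,3,142,0,0],
    [4,3,142,0,0],
    [4,3,142,0,0]
  ],
  "newtons": 40
}}

```text
time: 52.65
tool_pos: [0.5938, 0.1238, 0.0125]
tcp_rot: [0.13, 3.136, -0.006]
wrist_force: [-1.0, -8.6, 7.3]
width: 0.747
```

Run:
```python
from tab import *
goal(592,124,9,175.2)
c=cam('wrist','w51.png')
```

```text
row [1.8 0.1 3.5] turn 0.1 | now [593.8 123.8  12.5] yaw 175.3 tz [ 0.003 -0.004 -1.   ] q [ 0.17  0.31  1.91 -0.01  0.92 -1.32] F [-1.  -8.6  7.3] w 0.747 t 52.6
```

Gripped (width 0.747 ≈ 63.5 mm). Lift.

{"api": "move_arm", "payload": {
  "steps": [
    [0,0,-3,0,0],
    [0,0,-6,0,0],
    [0,0,-10,0,0],
    [0,0,-15,0,0],
    [0,0,-20,0,0],
    [0,0,-30,0,0],
    [0,0,-50,0,0],
    [0,0,-80,0,0],
    [0,0,-110,0,0],
    [0,0,-110,0,0]
  ],
  "newtons": 50
}}

```text
time: 53.7
tool_pos: [0.5965, 0.1275, 0.1267]
tcp_rot: [0.131, 3.128, 0.004]
wrist_force: [1.4, 0.7, -0.3]
width: 0.74
```

Run:
```python
from tab import *
s=bot.read_state(); print(s['wrist_force'],s['width'],s['tool_pos'])
c=cam('wrist','w52.png')
c=cam('top','t52.png'); np.savez('c_t52.npz',**c)
c=cam('scene','s52.png'); np.savez('c_s52.npz',**c)
```

```text
[ 1.39058964  0.66131415 -0.29174772] 0.7398825307018024 [0.59645938 0.12747949 0.12671489]
```

```bash
cat > tray.py <<'E'
from h import *
def tray(c,zz=.032):
    P=cloud(c); hsv=cv2.cvtColor(c['pixels'],cv2.COLOR_RGB2HSV); S=hsv[...,1].astype(int); V=hsv[...,2].astype(int)
    m=((S<60)&(V<150)&(P[...,2]<.045)&(P[...,2]>-.01)&(P[...,0]>.25)&(P[...,0]<.75)&(P[...,1]>.22)&(P[...,1]<.6)).astype(np.uint8)
    m=cv2.morphologyEx(m,cv2.MORPH_CLOSE,np.ones((5,5)))
    k,l,s,_=cv2.connectedComponentsWithStats(m); i=1+np.argmax(s[1:,4])
    # outline by top rim: use 3D points with z>0.026
    q=(l==i)&(P[...,2]>.026)&(P[...,2]<.04)
    return s[i],cv2.minAreaRect((P[q][:,:2]*1000).astype(np.float32)),cv2.minAreaRect((P[(l==i)][:,:2]*1000).astype(np.float32))
if __name__=='__main__':
    for f in('c_t52.npz','c_s52.npz','c_s49.npz','c_s34.npz'): print(f,tray(dict(np.load(f))))
E
python3 tray.py
```

```text
c_t52.npz (array([ 103,  196,   53,   83, 3207], dtype=int32), ((505.2759704589844, 403.8187255859375), (154.7725830078125, 239.26681518554688), 80.8388442993164), ((422.8397216796875, 162.87327575683594), (694.3758544921875, 245.46588134765625), 71.89700317382812))
c_s52.npz (array([  476,   298,   135,   142, 10416], dtype=int32), ((503.94232177734375, 389.5653076171875), (178.56065368652344, 242.52120971679688), 80.32589721679688), ((731.976318359375, 350.38616943359375), (179.44766235351562, 752.4365844726562), 80.35750579833984))
c_s49.npz (array([  476,   298,   135,   142, 10414], dtype=int32), ((503.13037109375, 389.5533142089844), (178.78436279296875, 243.7863311767578), 80.4827651977539), ((731.8170166015625, 350.846923828125), (179.50755310058594, 752.607421875), 80.4827651977539))
c_s34.npz (array([  476,   298,   135,   142, 10415], dtype=int32), ((503.98486328125, 389.6958312988281), (178.43365478515625, 243.22412109375), 80.24244689941406), ((731.09228515625, 350.67822265625), (179.42286682128906, 754.1754150390625), 80.40098571777344))
```

Run:
```python
from tab import *
goal(559.4,357.8,-33,170.3)
```

```text
row [ 51.7 227.8 153. ] turn 4.9 | now [591.8 126.5 120. ] yaw 175.2 tz [ 0.  0. -1.] q [ 0.17  0.19  1.84  0.    1.12 -1.32] F [ 0.7 -0.3 -2. ] w 0.737 t 53.9
```

{"api": "move_arm", "payload": {
  "steps": [
    [10,45,0,2,0],
    [20,90,0,4,0],
    [32,135,0,4.9,0],
    [42,180,0,4.9,0],
    [52,228,0,4.9,0],
    [52,228,20,4.9,0],
    [52,228,60,4.9,0],
    [52,228,100,4.9,0],
    [52,228,130,4.9,0],
    [52,228,145,4.9,0],
    [52,228,152,4.9,0],
    [52,228,152,4.9,0],
    [52,228,152,4.9,0]
  ]
}}

```text
time: 55.15
tool_pos: [0.5608, 0.3585, -0.0307]
tcp_rot: [0.266, 3.128, 0.002]
wrist_force: [0.1, 0.2, -0.6]
width: 0.741
```

Run:
```python
from tab import *
goal(559.4,357.8,-33,170.3)
c=cam('wrist','w53.png')
```

```text
row [ 1.3 -0.9  2.3] turn -0.0 | now [560.8 358.5 -30.7] yaw 170.3 tz [ 0.002  0.001 -1.   ] q [ 0.53  0.45  1.8   0.    0.89 -0.87] F [ 0.1  0.2 -0.6] w 0.741 t 55.1
```

{"api": "move_arm", "payload": {
  "steps": [
    [0,0,3,0,0],
    [0,0,3,0,0],
    [0,0,3,0,90],
    [0,0,3,0,95],
    [0,0,3,0,95],
    [0,0,3,0,95],
    [0,0,-20,0,95],
    [0,0,-60,0,95],
    [0,0,-110,0,95],
    [0,0,-160,0,95],
    [0,0,-200,0,95],
    [0,0,-200,0,95]
  ]
}}

```text
time: 56.4
tool_pos: [0.5641, 0.3606, 0.1772]
tcp_rot: [0.265, 3.118, 0.013]
wrist_force: [1.6, 0.9, 1.1]
width: 0.952
```

Run:
```python
from tab import *
goal(500,95,150,90)
c=cam('wrist','w54.png'); c=cam('scene','s54.png'); np.savez('c_s54.npz',**c)
```

```text
row [  18.7 -272.9   24.3] turn 80.3 | now [564.1 360.6 177.2] yaw 170.3 tz [ 0.013  0.008 -1.   ] q [ 0.53  0.25  1.65 -0.    1.23 -0.87] F [1.6 0.9 1.1] w 0.952 t 56.4
```

```bash
cat > ringfit.py <<'E'
from tab import *
from scipy.optimize import least_squares
def ringfit(c,ztop,xy,rad=60,thr=230,verbose=True):
    """dark ring near xy(mm world), at plane z; fit outer circle to mask's hull"""
    v,u=np.mgrid[0:480,0:640]; W=onz(c,u,v,ztop)[...,:2]*1000
    px=c['pixels'].astype(int); near=np.hypot(W[...,0]-xy[0],W[...,1]-xy[1])<rad
    dark=(px.sum(2)<thr)&(px.max(2)-px.min(2)<40)&near
    m=dark.astype(np.uint8); k,l,s,_=cv2.connectedComponentsWithStats(m); i=1+np.argmax(s[1:,4])
    q=W[l==i]
    h=cv2.convexHull(q.astype(np.float32))[:,0]
    r=least_squares(lambda p:np.hypot(h[:,0]-p[0],h[:,1]-p[1])-38,[*xy],loss='soft_l1',f_scale=1.5)
    ctr=r.x; res=np.hypot(h[:,0]-ctr[0],h[:,1]-ctr[1])-38
    rr=np.hypot(*(q-ctr).T); ang=np.degrees(np.arctan2(q[:,1]-ctr[1],q[:,0]-ctr[0]))
    tab=q[(rr>15)&(rr<25)]; ta=None
    if len(tab): d=tab.mean(0)-ctr; ta=np.degrees(np.arctan2(d[1],d[0]))
    print('ring',np.round(ctr,1),'rms',round(np.sqrt((res**2).mean()),1),'n',len(q),'tab ang',ta, len(tab))
    return ctr,ta
E
python3 - <<'E'
from ringfit import *
c=dict(np.load('c_s54.npz')); crop(c,'s54r.png',395,465,255,315,9)
ringfit(c,.005,(455,105))
for uv in((428,287),(412,280),(442,290),(428,275)): print(uv,onz(c,*np.array(uv,float),.005)*1000,dep(c,*np.array(uv,float))*1000)
E
```

```text
ring [442.6 107.4] rms 1.8 n 178 tab ang None 0
(428, 287) [441.90126328 110.27534212   5.        ] [438.63094127 109.71750536   0.45765411]
(412, 280) [442.60431344  69.8362113    5.        ] [444.51754266  70.28212499   7.66027716]
(442, 290) [433.1274421  141.66437643   5.        ] [436.06689875 142.018977     9.02838777]
(428, 275) [409.74146417  96.79899168   5.        ] [408.71305149  96.61151811   3.63894558]
```

Run:
```python
from tab import *
goal(409.6,107.4,80,90)
```

```text
row [ 106.6 -273.1   88.9] turn 80.3 | now [560.5 358.4 169.9] yaw 170.3 tz [ 0.003  0.002 -1.   ] q [ 0.53  0.26  1.66  0.    1.22 -0.87] F [-0.6  0.5 -0.2] w 0.949 t 56.5
```

{"api": "move_arm", "payload": {
  "steps": [
    [12,-40,0,8,45],
    [25,-80,0,16,45],
    [40,-120,0,24,45],
    [55,-160,10,32,45],
    [75,-200,20,40,45],
    [90,-240,40,48,45],
    [106,-273,60,56,45],
    [106,-273,89,64,45],
    [106,-273,89,72,45],
    [106,-273,89,80.3,45],
    [106,-273,89,80.3,45],
    [106,-273,89,80.3,45],
    [106,-273,89,80.3,45]
  ]
}}

```text
time: 57.8
tool_pos: [0.4083, 0.1066, 0.0781]
tcp_rot: [-2.218, -2.223, 0.002]
wrist_force: [-0.2, -0.1, -0.4]
width: 0.451
```

Run:
```python
from ringfit import *
goal(409.6,107.4,-40,90)
c=cam('wrist','w55.png'); np.savez('c_w55.npz',**c)
ringfit(c,.005,(442,107))
```

```text
row [  0.8   1.4 118.1] turn 0.1 | now [408.3 106.6  78.1] yaw 90.1 tz [-0.001 -0.    -1.   ] q [ 0.2  -0.12  2.24  0.    1.02  0.19] F [-0.2 -0.1 -0.4] w 0.451 t 57.8
ring [442.2 108.3] rms 0.5 n 4524 tab ang 0.3209644359969902 336
```

{"api": "move_arm", "payload": {
  "steps": [
    [1.5,1,40,0,45],
    [1.5,1,80,0,45],
    [1.5,1,105,0,45],
    [1.5,1,118,0,45],
    [1.5,1,118,0,45],
    [1.5,1,118,0,45],
    [1.5,1,118,0,0],
    [1.5,1,118,0,0],
    [1.5,1,118,0,0],
    [1.5,1,118,0,0]
  ],
  "newtons": 40
}}

```text
time: 58.85
tool_pos: [0.4119, 0.1087, -0.0372]
tcp_rot: [2.22, 2.221, 0.004]
wrist_force: [-3.8, 1.0, 14.7]
width: 0.088
```

Run:
```python
from ringfit import *
goal(409.6,107.4,-40,90)
c=cam('wrist','w56.png')
```

```text
row [-1.3 -2.3  2.8] turn 0.0 | now [411.9 108.7 -37.2] yaw 90.0 tz [ 0.003  0.001 -1.   ] q [0.2  0.07 2.31 0.   0.75 0.2 ] F [-3.8  1.  14.7] w 0.088 t 58.9
```

Run:
```python
from ringfit import *
goal(442.1,413.4,60,170.3)
```

```text
row [304.7  30.7 -96.9] turn -80.3 | now [411.9 108.7 -37.2] yaw 90.0 tz [ 0.003  0.001 -1.   ] q [0.2  0.07 2.31 0.   0.75 0.2 ] F [-3.7 -0.4 15. ] w 0.085 t 58.9
```

{"api": "move_arm", "payload": {
  "steps": [
    [0,0,-10,0,0],
    [0,0,-30,0,0],
    [0,0,-70,0,0],
    [0,0,-97,0,0],
    [0,0,-97,0,0]
  ],
  "newtons": 60
}}

```text
time: 59.4
tool_pos: [0.4138, 0.1089, 0.0621]
tcp_rot: [2.217, 2.218, 0.012]
wrist_force: [1.2, -0.1, 1.2]
width: 0.073
```

Run:
```python
from ringfit import *
c=cam('wrist','w57.png'); goal(442.1,413.4,60,170.3)
```

```text
row [304.8  30.2   0.4] turn -80.3 | now [411.9 108.6  59.9] yaw 90.0 tz [ 0.005  0.001 -1.   ] q [ 0.2  -0.09  2.25 -0.    0.97  0.2 ] F [-0.8 -0.3 -2.1] w 0.067 t 59.5
```

{"api": "move_arm", "payload": {
  "steps": [
    [20,2,-10,-4,0],
    [50,5,-20,-12,0],
    [85,9,-20,-20,0],
    [120,12,-20,-28,0],
    [155,16,-20,-36,0],
    [190,20,-20,-44,0],
    [225,24,-20,-52,0],
    [260,27,-20,-60,0],
    [290,30,-20,-68,0],
    [305,30,-20,-76,0],
    [305,30,-10,-80.3,0],
    [305,30,0,-80.3,0],
    [305,30,40,-80.3,0],
    [305,30,70,-80.3,0],
    [305,30,85,-80.3,0],
    [305,30,89,-80.3,0],
    [305,30,89,-80.3,0]
  ]
}}

```text
time: 61.15
tool_pos: [0.4393, 0.412, -0.0322]
tcp_rot: [-0.268, -3.128, 0.003]
wrist_force: [0.0, 0.3, -0.6]
width: 0.07
```

Run:
```python
from ringfit import *
c=cam('wrist','w58.png'); goal(442.1,413.4,-30,170.3)
```

```text
row [-2.1  1.2 -1.7] turn -0.1 | now [439.8 412.6 -31.7] yaw 170.2 tz [-0.001 -0.001 -1.   ] q [ 0.71  0.36  1.94 -0.    0.84 -0.69] F [ 0.8  0.2 -0.7] w 0.068 t 61.2
```

{"api": "move_arm", "payload": {
  "steps": [
    [0,0,0,0,35],
    [0,0,0,0,35],
    [0,0,0,0,35],
    [0,0,-20,0,35],
    [0,0,-60,0,35],
    [0,0,-110,0,35],
    [0,0,-160,0,35],
    [0,0,-200,0,40],
    [0,0,-200,0,45]
  ]
}}

```text
time: 62.1
tool_pos: [0.4442, 0.4168, 0.1778]
tcp_rot: [0.265, 3.12, 0.017]
wrist_force: [-0.3, 0.0, 0.8]
width: 0.454
```

Run:
```python
from ringfit import *
c=cam('scene','s59.png'); np.savez('c_s59.npz',**c)
a,_=ringfit(c,.058,cas(38,-45),46); print(tocas(a)-[0,-58])
b,_=ringfit(c,.058,cas(31,49),46); print(tocas(b)-[0,34])
goal(530,0,150,85.2)
```

```text
ring [595.2 -69.2] rms 1.0 n 407 tab ang 146.63397941861712 72
[36.70211422 10.73712927]
ring [595.6  28.1] rms 2.0 n 468 tab ang -116.7185863029758 75
[28.94540658 15.69320807]
row [-156.2 -394.8   22.1] turn 85.1 | now [442.6 415.4 174.1] yaw 170.3 tz [ 0.007  0.006 -1.   ] q [ 0.71  0.14  1.79  0.    1.2  -0.69] F [ 0.4 -0.2 -1.5] w 0.452 t 62.1
```

Run:
```python
from ringfit import *
p=cas(-4,49.7); print(p); goal(p[0],p[1],100,85.2)
```

```text
[562.77281738  30.86040648]
row [-183.  -359.2   72.5] turn 85.1 | now [442.6 415.4 174.1] yaw 170.3 tz [ 0.007  0.006 -1.   ] q [ 0.71  0.14  1.79  0.    1.2  -0.69] F [ 0.4 -0.2 -1.5] w 0.452 t 62.1
```

{"api": "move_arm", "payload": {
  "steps": [
    [-22,-44,0,8,45],
    [-44,-88,0,16,45],
    [-66,-132,0,24,45],
    [-88,-176,0,32,45],
    [-110,-220,0,40,45],
    [-132,-264,10,48,45],
    [-154,-308,20,56,45],
    [-176,-345,40,64,45],
    [-183,-359,60,72,45],
    [-183,-359,73,80,45],
    [-183,-359,73,85.1,45],
    [-183,-359,73,85.1,45],
    [-183,-359,73,85.1,45],
    [-183,-359,73,85.1,45]
  ]
}}

```text
time: 63.55
tool_pos: [0.5597, 0.0286, 0.0956]
tcp_rot: [-2.311, -2.128, 0.0]
wrist_force: [0.1, -0.7, 0.3]
width: 0.446
```

Run:
```python
from ringfit import *
c=cam('wrist','w60.png'); np.savez('c_w60.npz',**c)
for z in(.058,.062):
    b,t=ringfit(c,z,(595.6,28.1),48); print(tocas(b)-[0,34])
P=cloud(c)*1000; px=c['pixels'].astype(int)
goal(562.8,30.9,11,85.2)
```

```text
ring [592.9  25.8] rms 5.8 n 9915 tab ang -123.16856412081772 1452
[26.48383085 13.14541821]
ring [591.5  27.1] rms 5.9 n 10167 tab ang -125.87479206990416 1538
[24.98603085 14.31222795]
row [ 2.5  2.7 84.9] turn 0.1 | now [559.9  28.6  95.9] yaw 85.3 tz [ 0. -0. -1.] q [ 0.01  0.13  1.95 -0.    1.06  0.09] F [-0.5 -0.4 -0.3] w 0.455 t 63.6
```

Run:
```python
from ringfit import *
c=dict(np.load('c_w60.npz'))
p=np.array([(314,255),(441,252),(380,194),(375,315),(330,290),(425,300),(335,215)],float)
for z in(.057,.060):
    W=onz(c,p[:,0],p[:,1],z)[:,:2]*1000
    r=least_squares(lambda v:np.hypot(*(W-v[:2]).T)-v[2],[592,26,38]); print(z,r.x,np.round(W[0],1),tocas(r.x[:2])-[0,34])
```

```text
0.057 [599.67255203  27.93200017  38.42918852] [560.2  33.2] [33.01536481 15.86955424]
0.06 [599.22743474  29.06949795  37.90435519] [560.3  34.3] [32.47662525 16.9658162 ]
```

{"api": "move_arm", "payload": {
  "steps": [
    [3,6.5,30,0,45],
    [3,6.5,60,0,45],
    [3,6.5,75,0,45],
    [3,6.5,85,0,45],
    [3,6.5,85,0,45],
    [3,6.5,85,0,45],
    [3,6.5,85,0,0],
    [3,6.5,85,0,0],
    [3,6.5,85,0,0],
    [3,6.5,85,0,0]
  ],
  "newtons": 40
}}

```text
time: 64.6
tool_pos: [0.5667, 0.031, 0.0115]
tcp_rot: [2.313, 2.126, 0.001]
wrist_force: [-2.9, 0.7, 4.7]
width: 0.095
```

Run:
```python
from ringfit import *
c=cam('wrist','w61.png'); goal(566,31,11,85.2)
```

```text
row [-0.  -0.7  0.5] turn -0.0 | now [566.7  31.   11.5] yaw 85.2 tz [ 0.001  0.    -1.   ] q [0.01 0.24 2.   0.   0.9  0.09] F [-2.9  0.5  4. ] w 0.095 t 64.7
```

Run:
```python
from ringfit import *
goal(503.9,436.2,-28,80.3)
```

```text
row [398.5 -96.6  39.5] turn 4.9 | now [566.7  31.   11.5] yaw 85.2 tz [ 0.001  0.    -1.   ] q [0.01 0.24 2.   0.   0.9  0.09] F [-2.9  0.5  4. ] w 0.095 t 64.7
```

{"api": "move_arm", "payload": {
  "steps": [
    [0,0,-8,0,0],
    [0,0,-25,0,0],
    [0,0,-55,0,0],
    [0,0,-80,0,0],
    [25,-6,-90,0,0],
    [60,-14,-90,0,0],
    [100,-24,-90,2,0],
    [140,-34,-90,4,0],
    [180,-44,-90,4.9,0],
    [220,-54,-90,4.9,0],
    [260,-64,-90,4.9,0],
    [300,-73,-90,4.9,0],
    [340,-82,-90,4.9,0],
    [375,-91,-90,4.9,0],
    [398,-96,-80,4.9,0],
    [398,-96,-50,4.9,0],
    [398,-96,-10,4.9,0],
    [398,-96,15,4.9,0],
    [398,-96,15,4.9,0],
    [398,-96,15,4.9,0]
  ],
  "newtons": 50
}}

```text
time: 66.65
tool_pos: [0.5042, 0.4352, -0.0043]
tcp_rot: [2.402, 2.025, -0.001]
wrist_force: [0.8, 1.0, -0.3]
width: 0.089
```

Run:
```python
from ringfit import *
c=cam('wrist','w62.png'); goal(503.9,436.2,-28,80.3); c=cam('scene','s62.png'); np.savez('c_s62.npz',**c)
```

```text
row [-0.3 -1.6 25.3] turn -0.0 | now [505.4 436.2  -2.7] yaw 80.3 tz [ 0.002  0.001 -1.   ] q [ 0.67  0.42  1.78 -0.    0.94  0.84] F [-0.2  0.2 -0. ] w 0.086 t 66.7
```

{"api": "move_arm", "payload": {
  "steps": [
    [-1,0,10,0,0],
    [-1,0,22,0,0],
    [-1,0,24,0,0],
    [-1,0,24,0,28],
    [-1,0,24,0,28],
    [-1,0,24,0,28],
    [-1,0,0,0,28],
    [-1,0,-40,0,28],
    [-1,0,-90,0,35],
    [-1,0,-140,0,45],
    [-1,0,-170,0,45],
    [-1,0,-170,0,45]
  ]
}}

```text
time: 67.95
tool_pos: [0.5075, 0.4372, 0.1737]
tcp_rot: [2.401, 2.025, 0.019]
wrist_force: [0.2, 0.4, 0.8]
width: 0.45
```

Run:
```python
from ringfit import *
c=cam('wrist','w63.png'); 
r=np.array([36.7,10.7])
p=cas(37-33,-58+11.5); print(p); goal(p[0],p[1],100,85.2)
```

```text
[562.69495172 -65.67162933]
row [-485.2  140.3   68.1] turn -4.9 | now [506. 436. 170.] yaw 80.3 tz [ 0.005  0.004 -1.   ] q [0.67 0.26 1.65 0.   1.22 0.84] F [ 0.8 -0.4 -1. ] w 0.454 t 68.0
```

Both rings and the cap lie inside the tray. Now ring2.

{"api": "move_arm", "payload": {
  "steps": [
    [-45,13,0,0,45],
    [-90,26,0,0,45],
    [-135,39,0,0,45],
    [-180,52,0,0,45],
    [-225,65,0,0,45],
    [-270,78,0,0,45],
    [-315,91,10,0,45],
    [-360,104,20,-2,45],
    [-405,117,40,-4.9,45],
    [-450,130,60,-4.9,45],
    [-485,140,68,-4.9,45],
    [-485,140,68,-4.9,45],
    [-485,140,68,-4.9,45],
    [-485,140,68,-4.9,45]
  ]
}}

```text
time: 69.4
tool_pos: [0.5594, -0.0663, 0.0969]
tcp_rot: [-2.311, -2.125, 0.001]
wrist_force: [-0.3, 0.7, 0.7]
width: 0.447
```

Run:
```python
from ringfit import *
c=cam('wrist','w64.png'); np.savez('c_w64.npz',**c)
goal(562.7,-65.7,11,85.2)
```

```text
row [ 0.5  2.9 86.4] turn 0.0 | now [559.8 -66.   97.4] yaw 85.2 tz [-0.001  0.001 -1.   ] q [-0.16  0.14  1.94  0.    1.06 -0.08] F [ 0.3 -0.4 -0.2] w 0.452 t 69.5
```

Run:
```python
from ringfit import *
c=dict(np.load('c_w64.npz'))
p=np.array([(313,258),(441,258),(380,196),(377,317),(330,296),(335,215)],float)
W=onz(c,p[:,0],p[:,1],.058)[:,:2]*1000
r=least_squares(lambda v:np.hypot(*(W-v[:2]).T)-v[2],[592,-70,38]); print(r.x)
g=r.x[:2]-33*X; print(g); goal(g[0],g[1],11,85.2)
```

```text
[597.9772514  -67.72973107  38.33112895]
[565.09298704 -64.96836224]
row [ 1.4  5.2 86.4] turn 0.0 | now [559.8 -66.   97.4] yaw 85.2 tz [-0.001  0.001 -1.   ] q [-0.16  0.14  1.94  0.    1.06 -0.08] F [ 0.3 -0.4 -0.2] w 0.452 t 69.5
```

{"api": "move_arm", "payload": {
  "steps": [
    [1.5,5.5,30,0,45],
    [1.5,5.5,60,0,45],
    [1.5,5.5,76,0,45],
    [1.5,5.5,86,0,45],
    [1.5,5.5,86,0,45],
    [1.5,5.5,86,0,45],
    [1.5,5.5,86,0,0],
    [1.5,5.5,86,0,0],
    [1.5,5.5,86,0,0],
    [1.5,5.5,86,0,0]
  ],
  "newtons": 40
}}

```text
time: 70.45
tool_pos: [0.5672, -0.0663, 0.013]
tcp_rot: [2.312, 2.124, 0.003]
wrist_force: [0.7, 0.3, 2.5]
width: 0.094
```

Run:
```python
from ringfit import *
from tray import tray
c=cam('wrist','w65.png'); 
c=cam('scene','s65.png'); t=tray(c); print(t[1])
# tray (-65,-25) centre; TCP to be 33 before (-x)
def tr(x,y): a=np.radians(-9.7); return np.array([504,389.6])+[x*np.cos(a)-y*np.sin(a), x*np.sin(a)+y*np.cos(a)]
p=tr(-65,-40+0); print(p)
q=tr(-65+0,-30-33); print('TCP',q); goal(q[0],q[1],-28,170.3)
```

```text
((502.79534912109375, 389.6691589355469), (178.19630432128906, 243.4962615966797), 80.29936981201172)
[433.18969933 361.12367091]
TCP [429.3144436  338.45249112]
row [ 391.7 -171.6   40.4] turn -85.1 | now [567.2 -66.3  12.9] yaw 85.2 tz [ 0.003 -0.    -1.   ] q [-0.16  0.25  1.99  0.    0.9  -0.08] F [1.  0.3 2.9] w 0.098 t 70.5
```

{"api": "move_arm", "payload": {
  "steps": [
    [0,0,0,0,0],
    [0,0,-10,0,0],
    [0,0,-30,0,0],
    [0,0,-60,0,0],
    [0,0,-90,0,0],
    [0,0,-110,0,0]
  ],
  "newtons": 50
}}

```text
time: 71.15
tool_pos: [0.5659, -0.0664, 0.1239]
tcp_rot: [2.312, 2.125, 0.0]
wrist_force: [1.1, 0.2, -0.5]
width: 0.088
```

```bash
sed -n 1,80p h.py; cat tray.py
python3 - <<'E'
from h import *
import cv2
c=bot.read_camera("wrist");cv2.imwrite("pics/w66.png",c["pixels"][:,:,::-1])
c=bot.read_camera("scene");cv2.imwrite("pics/s66.png",c["pixels"][:,:,::-1])
goal(429.3,338.5,90,170.3)
E
```

```text
import numpy as np, cv2
from scipy.spatial.transform import Rotation as R
from workcell import bot
def cam(name,save=None):
    c=bot.read_camera(name)
    if save: cv2.imwrite('pics/'+save,c['pixels'][:,:,::-1])
    return c
def ray(c,u,v):
    f=240/np.tan(np.radians(c['fovy'])/2)
    x=(np.asarray(u,float)-c['cx'])/f; y=(np.asarray(v,float)-c['cy'])/f
    xd,yd=x.copy(),y.copy()
    for _ in range(20):
        s=1+c['k1']*(x*x+y*y); x=xd/s; y=yd/s
    d=np.stack([x,-y,-np.ones_like(x)],-1)
    return d@R.from_rotvec(c['attitude']).as_matrix().T
def onz(c,u,v,z):
    d=ray(c,u,v); t=(z-c['xyz'][2])/d[...,2]
    return c['xyz']+t[...,None]*d
def dep(c,u,v):
    d=ray(c,u,v); return c['xyz']+c['depth'][np.asarray(v,int),np.asarray(u,int)][...,None]*d
def proj(c,P):
    f=240/np.tan(np.radians(c['fovy'])/2)
    p=(np.asarray(P)-c['xyz'])@R.from_rotvec(c['attitude']).as_matrix()
    x=p[...,0]/-p[...,2]; y=-p[...,1]/-p[...,2]; s=1+c['k1']*(x*x+y*y)
    return np.stack([c['cx']+f*x*s,c['cy']+f*y*s],-1)
def cloud(c):
    v,u=np.mgrid[0:480,0:640]; return dep(c,u,v)
def crop(c,name,u0,u1,
[... 3089 characters left out ...]
<.75)&(P[...,1]>.22)&(P[...,1]<.6)).astype(np.uint8)
    m=cv2.morphologyEx(m,cv2.MORPH_CLOSE,np.ones((5,5)))
    k,l,s,_=cv2.connectedComponentsWithStats(m); i=1+np.argmax(s[1:,4])
    # outline by top rim: use 3D points with z>0.026
    q=(l==i)&(P[...,2]>.026)&(P[...,2]<.04)
    return s[i],cv2.minAreaRect((P[q][:,:2]*1000).astype(np.float32)),cv2.minAreaRect((P[(l==i)][:,:2]*1000).astype(np.float32))
if __name__=='__main__':
    for f in('c_t52.npz','c_s52.npz','c_s49.npz','c_s34.npz'): print(f,tray(dict(np.load(f))))
row [ 392.1 -172.5   34.2] turn -85.1 | now [568.  -66.7 125.4] yaw 85.2 tz [ 0.006 -0.001 -1.   ] q [-0.16  0.12  1.91 -0.    1.11 -0.08] F [ 0.3 -0.3 -1.4] w 0.086 t 71.2
```

View pics/w66.png

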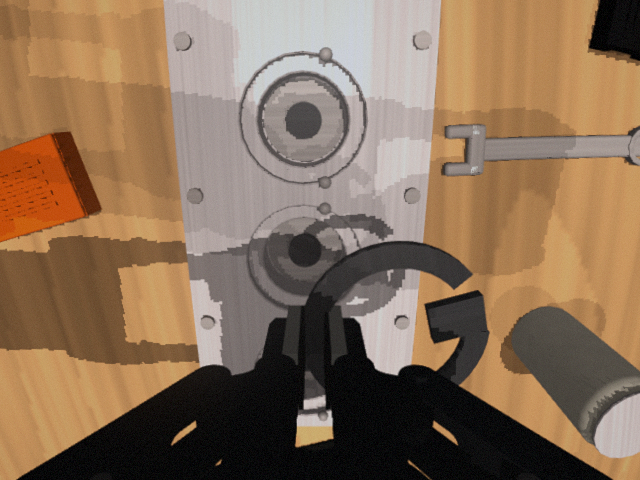

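View pics/s66.png

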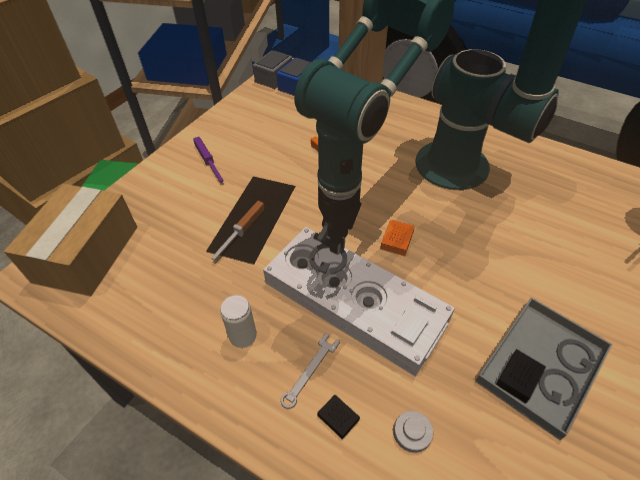

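The ring is held by its rear rim between the fingers (wrist 330,330). The scene view shows the cap and two rings in the tray and the pick on the mat.

{"api": "move_arm", "payload": {
  "steps": [
    [20,-9,-40,0,0],
    [55,-25,-40,-8,0],
    [95,-42,-40,-16,0],
    [135,-60,-40,-24,0],
    [175,-77,-40,-32,0],
    [215,-95,-40,-40,0],
    [255,-112,-40,-48,0],
    [295,-130,-40,-56,0],
    [330,-145,-40,-64,0],
    [360,-158,-30,-72,0],
    [380,-167,-20,-80,0],
    [392,-172,0,-85,0],
    [392,-172,40,-85,0],
    [392,-172,70,-85,0],
    [392,-172,70,-85,0]
  ]
}}

```text
time: 72.75
tool_pos: [0.4217, 0.335, 0.045]
tcp_rot: [-0.267, -3.12, 0.014]
wrist_force: [-0.7, -0.3, -1.4]
width: 0.089
```

Run:
```python
from h import *
cam("wrist","w67.png");cam("scene","s67.png")
goal(429.3,338.5,-25,170.3)
```

```text
row [-3.3  1.5 75.3] turn -0.1 | now [426.  337.8  50.3] yaw 170.2 tz [-0.003 -0.002 -1.   ] q [ 0.62  0.15  2.02 -0.    0.97 -0.77] F [ 0.2 -0.4 -0.1] w 0.089 t 72.8
```

View pics/w67.png

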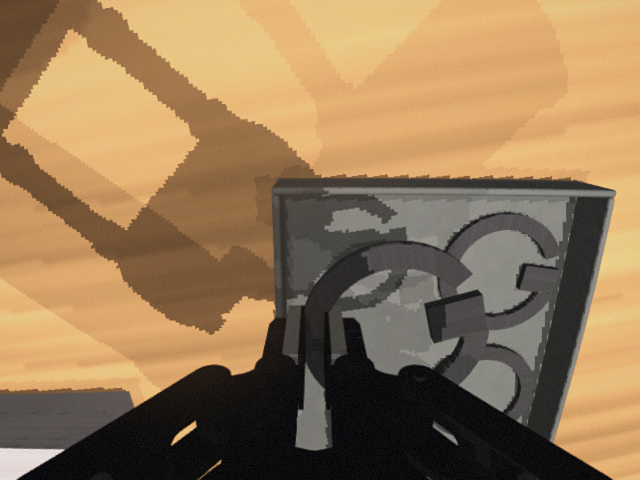

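View pics/s67.png

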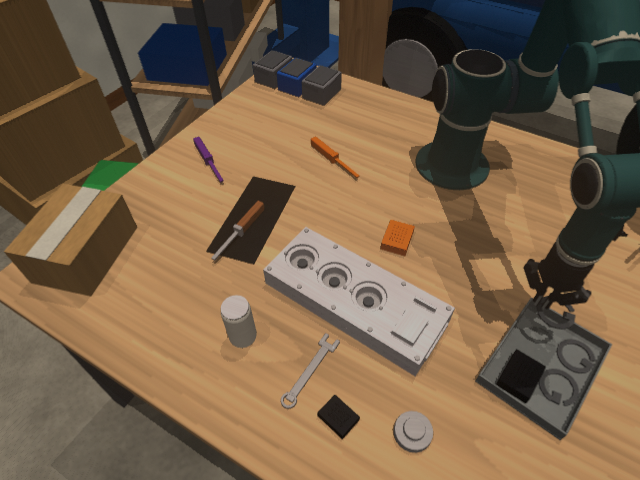

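Ring 2 hangs over the free near corner of the tray. The outer finger (280,345) is close to the tray's left wall, so I'll release it just above the wall's height.

{"api": "move_arm", "payload": {
  "steps": [
    [-3,6,20,0,0],
    [-3,6,40,0,0],
    [-3,6,55,0,0],
    [-3,6,62,0,0],
    [-3,6,64,0,0],
    [-3,6,64,0,28],
    [-3,6,64,0,28],
    [-3,6,64,0,28],
    [-3,6,64,0,28],
    [-3,6,54,0,28],
    [-3,6,34,0,28],
    [-3,6,0,0,28],
    [-3,6,-45,0,28],
    [-3,6,-90,0,28],
    [-3,6,-130,0,28],
    [-40,6,-160,0,28],
    [-40,6,-160,0,28]
  ]
}}

```text
time: 74.55
tool_pos: [0.474, 0.3397, 0.2197]
tcp_rot: [0.27, 3.118, 0.012]
wrist_force: [0.4, 0.4, 1.3]
width: 0.28
```

Run:
```python
from h import *
from tray import tray
w=cam("wrist","w68.png");s=cam("scene","s68.png");t=cam("top","t68.png")
goal(429.3,338.5,-25,170.3)
for c in(w,s,t):
    try: print(tray(c))
    except Exception as e: print(e)
# pick
for n,c in(('s',s),('t',t)):
    P=cloud(c)*1000; hsv=cv2.cvtColor(c['pixels'],cv2.COLOR_RGB2HSV); H,S,V=[hsv[...,i].astype(int) for i in range(3)]
    m=(H<16)&(S>125)&(abs(P[...,0]-465)<150)&(abs(P[...,1]+375)<120)&(P[...,2]>10)&(P[...,2]<60)
    q=P[m]; 
    if len(q): print(n,cv2.minAreaRect(q[:,:2].astype(np.float32)),np.percentile(q[:,2],[5,50,95]))
    m=(V<70)&(abs(P[...,0]-470)<200)&(abs(P[...,1]+375)<130)&(P[...,2]>-5)&(P[...,2]<12)
    q=P[m]
    if len(q): print(' mat',cv2.minAreaRect(q[:,:2].astype(np.float32)))
```

```text
row [ 37.4  -5.6 236.8] turn -0.2 | now [467.3 337.7 211.7] yaw 170.1 tz [-0.001 -0.    -1.   ] q [ 0.58  0.07  1.8   0.    1.28 -0.82] F [-0.3 -0.6  0.1] w 0.281 t 74.7
(array([  273,    95,   199,   237, 42154], dtype=int32), ((503.7296142578125, 391.60675048828125), (179.45460510253906, 239.54501342773438), 80.22476959228516), ((513.187744140625, 388.491455078125), (182.28038024902344, 259.2824401855469), 80.18253326416016))
(array([  476,   298,   135,   142, 10322], dtype=int32), ((503.13116455078125, 389.6890869140625), (178.2879180908203, 242.72457885742188), 80.3004150390625), ((729.6715087890625, 350.4483642578125), (179.3114776611328, 757.1349487304688), 80.3004150390625))
(array([ 115,  196,   64,   84, 3549], dtype=int32), ((503.90753173828125, 389.940673828125), (180.45718383789062, 239.1902313232422), 79.83990478515625), ((430.32525634765625, 160.03631591796875), (697.8916625976562, 249.8741912841797), 70.94302368164062))
s ((481.4215393066406, -371.21343994140625), (98.14600372314453, 22.952716827392578), 2.4698750972747803) [14.27881317 31.66534767 35.70515281]
 mat ((466.8624267578125, -377.3910827636719), (295.25897216796875, 132.11097717285156), 12.988924980163574)
t ((522.922119140625, -376.5595397949219), (35.88278579711914, 180.75277709960938), 81.77674865722656) [15.32867277 30.91916073 35.89946796]
 mat ((470.943359375, -375.5630798339844), (289.388671875, 130.42181396484375), 12.451591491699219)
```

View pics/w68.png

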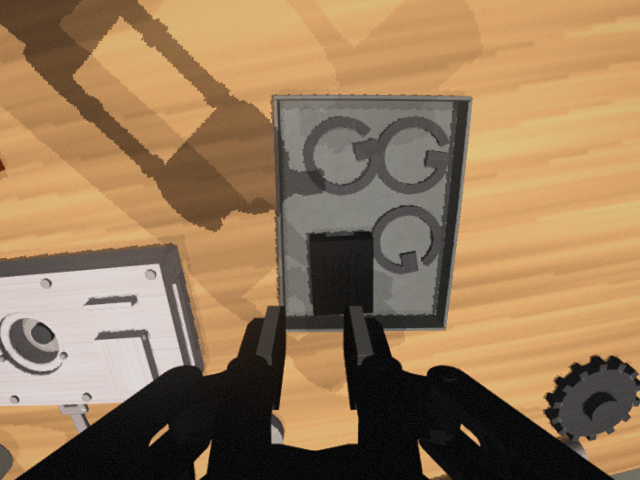

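View pics/s68.png

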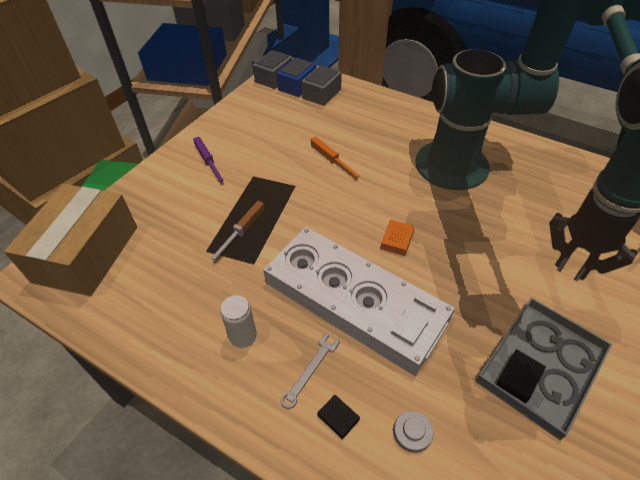

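View pics/t68.png

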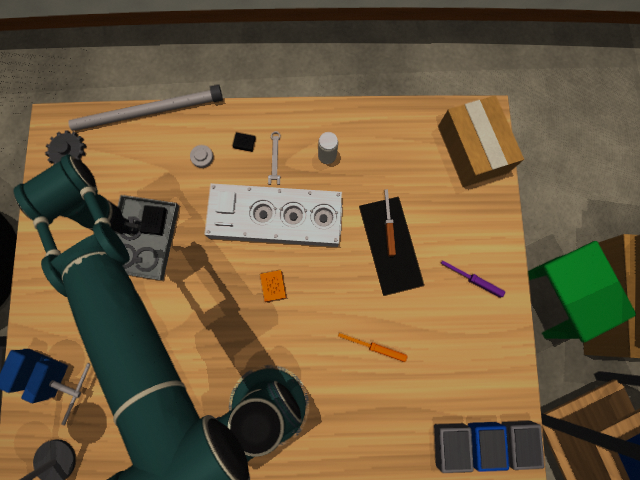

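All three rings and the black cap lie flat in the tray (wrist 340,155 / 415,155 / 405,240 / 342,272). The pick is flat on the mat with its top at z 32 mm, about 12 mm from the mat's centre. The spray can, spanner and hub stand where they were. The gripper is empty and well clear of everything.

Run:
```python
from workcell import bot
print(bot.finish_job())
```

```text
the job is handed in; nothing more can be done
None
```

I finished the job and handed it in at about 75 s of the 210 s allowed. `finish_job` gives no verdict, so everything below rests on my own measurements.

**What I did:** I lifted all three rings out of their grooves with the pick, then pushed each more than 30 mm from its bore. I levered the cap's front up about 14 mm over the ridge and laid the pick back on the mat. The cap and the three rings then went into the tray one at a time.

**Last checks:**
- **Tray:** in the wrist and scene pictures, the three rings and the cap lie flat inside the walls. The tray's centre is at about (504, 390) mm.
- **Pick:** it lies flat on the mat with its handle middle at about (481, -371) mm, roughly 12 mm from the mat's centre. It was knocked a couple of centimetres earlier, but stayed well within the limits.
- **Bystanders and gripper:** the spray can, spanner and hub look unmoved in the pictures. The gripper is open, empty and well clear of everything.

**Weak points:**
- **Tightest margin:** ring 3 was only about 34 mm from its bore at step 2, against the 30 mm required.
- **A disagreement:** the top view's colour mask for the pick gave a wrong rectangle, probably because it took in other pixels, so I used the scene camera's depth instead. The top picture itself also shows the pick on the mat.

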